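# Lay the cartons over and load the slanted feed rack

## Robot

A 6-joint arm with a two-finger parallel gripper is mounted at the origin on the work surface. World frame = base frame: x ahead of the robot, y to its left, z up, the work surface at z = 0. Lengths are in m, angles in rad, forces in N, time in s.
With the tool pointing down it reaches from about 0.375 to 0.925 m from the base axis. Payload 5.7 kg.
Tool frame: the origin (TCP) lies on the centre line of the jaws, within the pads' length; the fingertips stand 22 mm ahead of it and the grasp point (between the pads) lies 3 mm ahead of it; z points along the fingers, x is the direction in which the jaws open and shut, and the axes are right-handed (so a half turn about z gives the same grasp; the last joint's range is limited). The gripper opens to 88 mm and grips with 3 to 60 N. Pads are 20 mm wide; open, the fingers measure 115 mm over their backs; the gripper's body (75 mm by 178 mm) begins 61 mm behind the grasp point.
Start: joints at [-1.313, 0.359, 1.51, -0, 1.272, -0.115], TCP at [0.219, -0.559, 0.245] pointing down, gripper open.
Joint ranges: [-2.97, 2.97], [-1.01, 2.36], [0.21, 2.38], [-0.96, 4.11], [0.2, 2.71], [-2.98, 2.98]. Speed limits (rad/s): [2.39, 2.39, 3.14, 3.14, 3.14, 3.14].

## Interface

Orientations are given as a rotation vector (axis times angle).
In Python, from plant import telemetry, vision, arm gives the robot as it stands. The module is installed in compiled form; this text tells all that it offers.
- The arm moves only by the tool play_rows, never from a script. Its argument "plan" is a list of rows, each a list of 2 entries, a list of its own where there are three numbers: the shift along the tool's x, y, z in cm, then the turn, a rotation vector about the tool's x, y, z in rad. A call has 1 to 10 rows; each row shifts and turns the pose as measured when the row begins, along the tool's axes as they then stand; what a row does not reach is not made up. A row lasts 1/12 s, in which the tool goes at most 41.7 mm and 7.16 degrees, less where a joint would pass 70% of its speed; a pose out of reach is approached as far as the arm can. A call is refused whole if a number of a shift passes 4.17 or a number of a turn 0.125, either way. A call with a gripper value outside its range is refused whole. "gripper" is the finger opening in cm, from 0 to 8.78, set as the call begins (left out, the last holds). The fingers move at their own pace and stop on an object; "grip_force" is the grip in N (left out, the last holds). Time passes only in rows, so rows that do not move let the fingers close. It gives the time, the measured TCP pose, the force and the opening at its end, in the units of the state.
- telemetry.get_state(): the state, without advancing time (a new reading comes with each control period).
- vision.read_camera(name): name is "side" or "top" or "wrist"; returns a dict with "img" (384x512x3 uint8, red, green, blue), "vfov" (degrees; the focal length in pixels is half the picture's height over the tangent of half this angle, whatever the lens; pixels are square), "cx", "cy" (the principal point, pixels), "R" (3x3) and "t" (3): a world point X has camera coordinates R X + t; the wrist camera has in their place "hand_eye" (4x4, takes a point from camera to tool coordinates, whose origin is the TCP and whose axes are the tool frame's). Camera axes: x right, y down, z forward; pixel columns grow to the right and rows downward; lengths in m; the calibration is good to about 2 mm. A picture is of the moment at which its call begins: read the wrist's pose just before it. There is no depth.
- arm.sign_off(): hands the job in, once; it reports no verdict.
The state is a dict: "t": time; "joints": joint angles; "qvel": joint speeds; "joint_efforts": joint torques, N m; "position": TCP position; "tcp_rot": TCP orientation; "ft_force": force on the tool from outside, world axes, zero at the start; "torque": the same for the moment, N m; "width": opening from 0.0 (shut) to 1.0 (fully open).
Only numpy, scipy, OpenCV 4.12 (cv2) and the standard library are available. Lean on these libraries where they do the work, as an engineer would, in place of code of your own. Each camera call takes 0.05 s, during which the arm holds its last target.

## Task

Two plain cartons stand upright on the steel bench. First push both of them over so that they lie on their sides on the bench (do not lift a carton while it is standing), then load them lying crosswise onto the slanted rack: let the tall one go on the upper half of the slope so that it slides down flat against the stop lip, then let the short one go there too so that it slides down and rests against it. Leave the beaker, the egg tray and the scraper where they are.

Things in the scene. Friction and masses are not known exactly. Their poses are not given: they have to be found in the camera images.
- tall_carton_mid (a point): The tall carton: rigid closed brown paperboard box, 0.45 kg or so, 60 x 60 mm in section, 200 mm long, standing at the start. Point: its centre; z along its length (up while standing), x and y square to its long faces. Grips the bench (friction about 0.6): pushed well above half height it tips away over its bottom edge and falls by itself once leaned 17 degrees.
- short_carton_mid (a point): The short carton: rigid closed brown paperboard box, 0.34 kg or so, 60 x 60 mm in section, 150 mm long, standing at the start. Point: its centre; z along its length (up while standing), x and y square to its long faces. Grips the bench (friction about 0.6): pushed well above half height it tips away over its bottom edge and falls by itself once leaned 22 degrees.
- rack: Fixed slanted rack: slick white bed between steel cheeks 26 mm high, open at the top end. Origin: on the bench under mid-footprint; +x uphill (away from the robot), y across, z up. The bed rises 26 degrees to +x, 250 mm long on the slope, 240 mm between cheeks; surface 32 mm above the bench at x = -112 mm, 142 mm at x = +112 mm. Cartons slide down it by themselves.
- rack_stop (a point): Middle of the foot of the stop lip: point on the bed surface, mid-width, at the uphill face of the lip, 32 mm above the bench. The lip is 32 mm high and runs across the whole low end. Axes as the rack's (level x uphill, z up). A carton lying against the lip has its centre 30 mm up the slope from here and 30 mm off the bed.
- egg_tray: Bystander: grey pulp tray with six brown eggs, 100 x 147 mm, 65 mm high with the eggs. Origin: centre of its underside. Loose; to be left alone.
- beaker: Bystander: open round steel beaker, 100 mm across and 90 mm high, origin at the centre of its underside. Loose; to be left alone.
- scraper: Bystander: spatula-like hand scraper lying on the bench along its x axis, under 300 mm long. Origin on its underside. Loose; to be left alone.
Things that resemble listed ones, but are neither listed nor needed, are in the scene too. What is shaped like the part that bears tall_carton_mid but purple is not meant.

How it is judged:
On the way, in this order (a step that is already met when the one before it is completed fails the run):
1. both cartons lie on their sides on the bench, at rest (angle between tall_carton_mid's own z axis and vertical between 1.45 and 1.69 rad and height (world z) of each of tall_carton_mid, short_carton_mid below 0.036 m and linear speed of each of tall_carton, short_carton below 0.03 m/s and angle between short_carton_mid's own z axis and vertical between 1.45 and 1.69 rad), for 0.2 s.
2. the tall carton is let go on the upper part of the slope (x of tall_carton_mid in the frame of rack between -0.02 and 0.12 m and y of tall_carton_mid in the frame of rack between -0.07 and 0.07 m and z of tall_carton_mid in the frame of rack below 0.19 m and contact force between the fingers and tall_carton below 0.2 N).
3. the tall carton has slid down and lies crosswise against the rack's stop lip (x of tall_carton_mid in the frame of rack between -0.1087 and -0.0887 m and z of tall_carton_mid in the frame of rack between 0.0631 and 0.0811 m and y of tall_carton_mid in the frame of rack between -0.035 and 0.035 m and angle between the z axis of tall_carton_mid and the y axis of rack, either way round below 0.13 rad and linear speed of tall_carton below 0.02 m/s), for 0.2 s.
4. the short carton is let go on the upper part of the slope (x of short_carton_mid in the frame of rack between -0.02 and 0.12 m and y of short_carton_mid in the frame of rack between -0.07 and 0.07 m and z of short_carton_mid in the frame of rack below 0.19 m and contact force between the fingers and short_carton below 0.2 N).
At the end, for the whole second after the job is handed in: Both cartons lie crosswise (0.13 rad) flat on the bed (9 mm) at rest: the tall one against the stop lip (10 mm along the slope, 35 mm off mid-width), the short one against the tall one (14 mm along the slope, 60 mm off mid-width) (all of step 3 and x of short_carton_mid in the frame of rack between -0.0588 and -0.0308 m and z of short_carton_mid in the frame of rack between 0.0894 and 0.1074 m and y of short_carton_mid in the frame of rack between -0.06 and 0.06 m and angle between the z axis of short_carton_mid and the y axis of rack, either way round below 0.13 rad and linear speed of short_carton below 0.02 m/s); the robot touches nothing.
It fails at once if the tall carton is lifted off the bench while it still stands upright (angle between tall_carton_mid's own z axis and vertical below 0.6 rad and height (world z) of tall_carton_mid above 0.13 m).
It fails at once if the short carton is lifted off the bench while it still stands upright (angle between short_carton_mid's own z axis and vertical below 0.6 rad and height (world z) of short_carton_mid above 0.105 m).
It fails at once if the egg tray is shifted more than 30 mm (distance of egg_tray from where it was at the start of the episode above 0.03 m).
It fails at once if the beaker is shifted more than 30 mm (distance of beaker from where it was at the start of the episode above 0.03 m).
It fails at once if the scraper is shifted more than 30 mm (distance of scraper from where it was at the start of the episode above 0.03 m).
It also fails if it takes over 72 s, if anything falls off the work surface, if the arm or the gripper's body presses on something with over 40 N, if the wrist force passes 120 N, or if a joint passes its speed limit or range.

## Working session

There is one attempt and no reset: what is moved stays moved. The work goes in short steps, Python scripts to look and compute and a tool call to move; the robot and the scene stay as the last step left them, time stands still between calls to the robot, and variables do not carry over. Pictures are saved under pics/ and viewed, and the job is handed in when it is done.

Besides the shell and the picture viewer there is one more tool, called after "Emit:" as a command line: name --argument value ..., lists and objects as JSON in quotes. play_rows: Moves the arm, as the interface text tells. Its arguments: {"type":"object","properties":{"plan":{"type":"array","items":{"type":"array"}},"gripper":{"type":"number"},"grip_force":{"type":"number"}},"required":["plan"]}

```bash
mkdir -p pics
python3 - <<'E'
from plant import telemetry, vision, arm
import cv2, numpy as np, pickle
s=telemetry.get_state(); print(s)
for n in ("side","top"):
    c=vision.read_camera(n); pickle.dump(c,open(f"{n}0.pkl","wb"))
    cv2.imwrite(f"pics/{n}0.png",cv2.resize(c["img"][:,:,::-1],None,fx=1.5,fy=1.5))
    print(n,c["vfov"],c["cx"],c["cy"],c["R"],c["t"],[k for k in c])
E
```

```text
{'t': 0.0, 'joints': array([-1.31308296e+00,  3.59465832e-01,  1.51142081e+00, -2.56647406e-05,
        1.27252497e+00, -1.15132006e-01]), 'qvel': array([ 0.00014701,  0.00122498,  0.00155956, -0.00194096, -0.00020835,
       -0.00090973]), 'joint_efforts': array([ 1.91098290e-03, -5.15362859e+01, -2.70720255e+01,  6.78028911e-02,
        3.50729492e-02, -1.57282539e-04]), 'position': array([ 0.21835832, -0.55815065,  0.24383732]), 'tcp_rot': array([-2.59372177e+00,  1.77054781e+00,  2.18354729e-03]), 'ft_force': array([-0.54695504, -0.84263608, -0.9294678 ]), 'torque': array([-0.01285082, -0.04023153,  0.00149677]), 'width': 1.0019747847561038}
side 45.541208040770435 254.28288660658382 194.54791516038497 [[-0.89436509 -0.44723465  0.00960487]
 [-0.24140777  0.46446043 -0.85205563]
 [ 0.37660771 -0.7643675  -0.52336312]] [0.5264662  0.2877544  1.18318391] ['img', 'vfov', 'cx', 'cy', 'R', 't']
top 43.28438812340766 257.0654194663347 185.53223480159355 [[-0.02197441 -0.99972861 -0.00773556]
 [-0.99396385  0.02267825 -0.10733856]
 [ 0.10748486  0.00533017 -0.99419243]] [-0.07321388  0.63476966  1.48692029] ['img', 'vfov', 'cx', 'cy', 'R', 't']
```

View pics/side0.png

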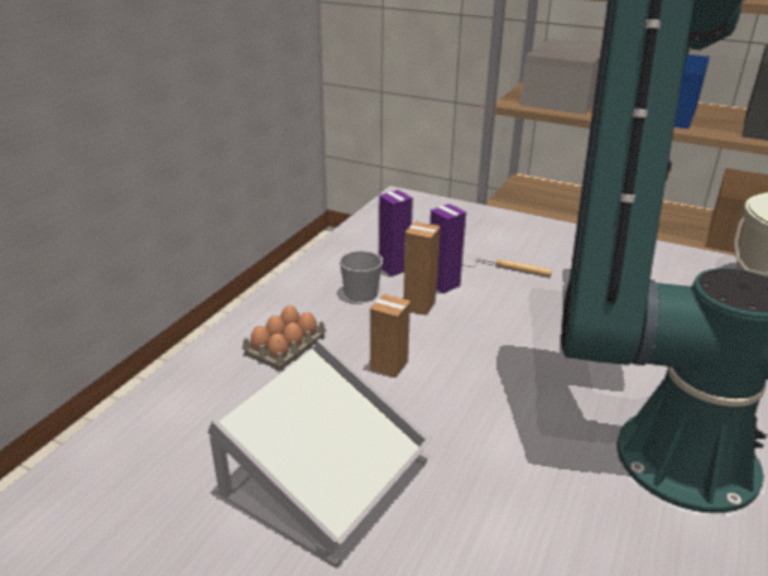

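View pics/top0.png

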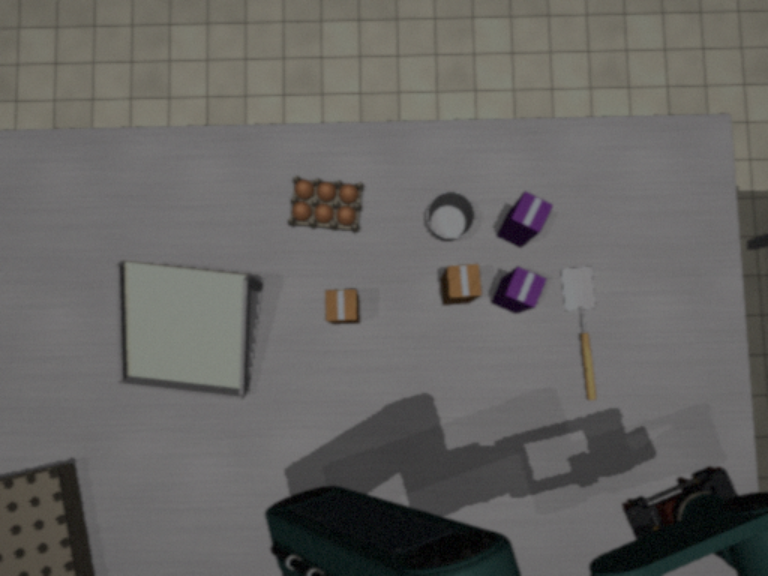

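Two brown cartons are in view: side picture (enlarged) tall at about (422,268), short at (390,335). The purple ones at (396,232) and (447,248) are the decoys. The rack is on the robot's left. Next I measure positions.

```bash
cat > h.py <<'E'
import cv2, numpy as np, pickle
def f(c): return c["img"].shape[0]/2/np.tan(np.radians(c["vfov"])/2)
def ray(c,u,v):
    d=np.array([(u-c["cx"])/f(c),(v-c["cy"])/f(c),1.0]); R=np.array(c["R"]);t=np.array(c["t"])
    return -R.T@t, R.T@d
def onz(c,u,v,z):
    o,d=ray(c,u,v); return o+d*(z-o[2])/d[2]
def proj(c,X):
    p=np.array(c["R"])@np.array(X)+c["t"]; return np.array([c["cx"]+f(c)*p[0]/p[2],c["cy"]+f(c)*p[1]/p[2]])
def tri(c1,p1,c2,p2):
    o1,d1=ray(c1,*p1);o2,d2=ray(c2,*p2)
    A=np.stack([d1,-d2],1);s=np.linalg.lstsq(A,o2-o1,rcond=None)[0]
    a=o1+d1*s[0];b=o2+d2*s[1]; return (a+b)/2,np.linalg.norm(a-b)
def brown(img):
    h=cv2.cvtColor(img,cv2.COLOR_RGB2HSV)
    return cv2.inRange(h,(5,90,50),(20,255,255))
E
python3 - <<'E'
from h import *
T=pickle.load(open("top0.pkl","rb"));S=pickle.load(open("side0.pkl","rb"))
print("cams",ray(T,0,0)[0],ray(S,0,0)[0])
for n,c in(("top",T),("side",S)):
    m=brown(c["img"]); m=cv2.morphologyEx(m,cv2.MORPH_CLOSE,np.ones((5,5)))
    cs,_=cv2.findContours(m,cv2.RETR_EXTERNAL,cv2.CHAIN_APPROX_NONE)
    for k in cs:
        if cv2.contourArea(k)>150: print(n,cv2.contourArea(k),cv2.boundingRect(k),cv2.minAreaRect(k))
v=np.vstack([cv2.resize(T["img"][160:260,190:400],None,fx=3.8,fy=3.8,interpolation=cv2.INTER_CUBIC)])
cv2.imwrite("pics/crop_t.png",v[:,:,::-1])
v=cv2.resize(T["img"][160:280,60:200],None,fx=5,fy=5,interpolation=cv2.INTER_CUBIC)
cv2.imwrite("pics/crop_r.png",v[:,:,::-1])
v=cv2.resize(S["img"][120:260,220:330],None,fx=4.2,fy=4.2,interpolation=cv2.INTER_CUBIC)
cv2.imwrite("pics/crop_s.png",v[:,:,::-1])
v=cv2.resize(S["img"][220:380,130:290],None,fx=3.7,fy=3.7,interpolation=cv2.INTER_CUBIC)
cv2.imwrite("pics/crop_sr.png",v[:,:,::-1])
E
```

```text
cams [ 0.46950785 -0.09551502  1.54585382] [0.09472295 1.00619072 0.85936093]
top 269.5 (217, 193, 22, 22) ((227.5, 203.5), (21.0, 21.0), 90.0)
top 287.0 (297, 176, 24, 23) ((308.4552001953125, 187.4620819091797), (21.591825485229492, 22.09010124206543), 85.2363510131836)
top 961.5 (195, 120, 44, 30) ((216.47027587890625, 134.79702758789062), (42.09007263183594, 26.766502380371094), 5.7105937004089355)
side 760.5 (168, 204, 43, 34) ((188.3743438720703, 220.8294677734375), (25.16858673095703, 43.68486404418945), 53.61565017700195)
side 2228.0 (247, 148, 46, 103) ((269.7921142578125, 197.9064483642578), (35.74732208251953, 105.60050964355469), 24.227745056152344)
side 2911.0 (0, 140, 233, 179) ((111.85491180419922, 224.98976135253906), (14.596817016601562, 290.600830078125), 53.04759979248047)
side 1214.0 (325, 116, 63, 32) ((356.67138671875, 129.84046936035156), (60.407569885253906, 24.315452575683594), 11.51383113861084)
side 1968.0 (438, 113, 74, 57) ((475.0686340332031, 137.51400756835938), (66.20674896240234, 56.52869415283203), 11.53462028503418)
side 1087.5 (449, 69, 63, 34) ((481.5220642089844, 83.85330200195312), (63.687503814697266, 27.739665985107422), 8.530766487121582)
side 538.0 (330, 55, 65, 30) ((362.8305358886719, 69.29362487792969), (64.06885528564453, 22.6500186920166), 10.007980346679688)
```

View pics/crop_t.png

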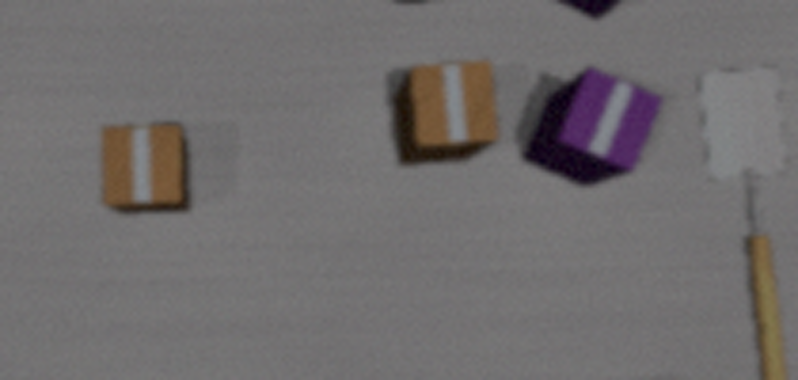

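View pics/crop_r.png

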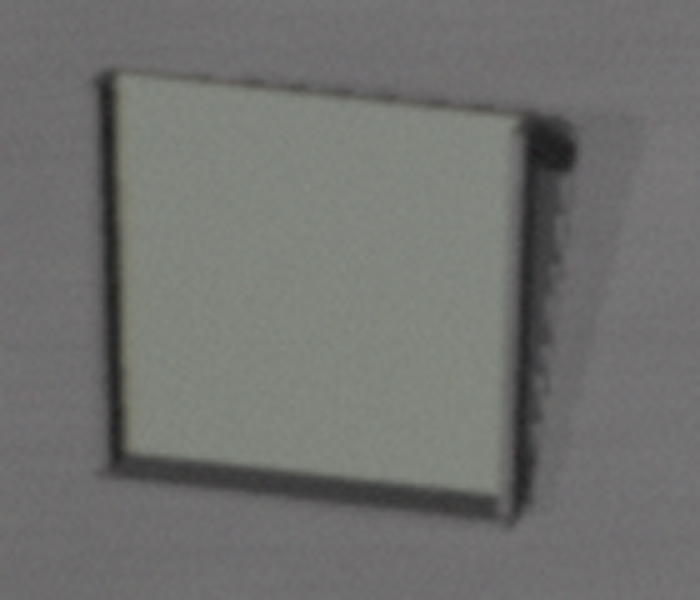

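View pics/crop_s.png

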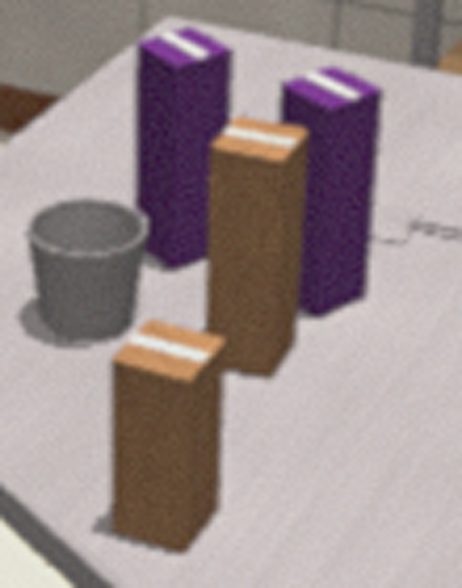

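View pics/crop_sr.png

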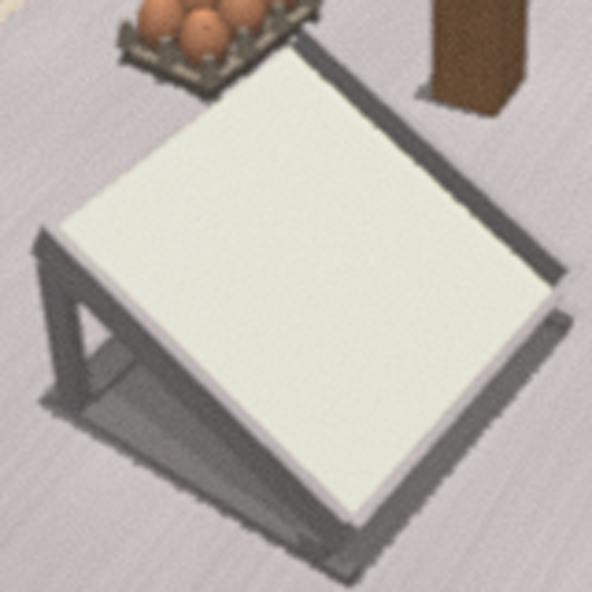

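Run:
```python
from h import *
T=pickle.load(open("top0.pkl","rb"));S=pickle.load(open("side0.pkl","rb"))
def cr(p,s,o): return np.array(p)/s+np.array(o)-0.5+0.5/s
for n,ps,z in(("tall",[(412,63),(492,60),(498,138),(418,146)],.2),("short",[(103,126),(182,124),(184,207),(105,206)],.15)):
    X=np.array([onz(T,*cr(p,3.8,(190,160)),z)for p in ps]); 
    yaw=np.degrees(np.arctan2(*(X[0]-X[1])[[1,0]])),np.degrees(np.arctan2(*(X[0]-X[3])[[1,0]]))
    print(n,X.mean(0),yaw,np.linalg.norm(np.diff(X,axis=0),axis=1))
    m=X.mean(0); print("side proj",proj(S,m))
# side view: top face centres
for n,ps,z in(("tall",[(213,143),(230,119),(308,125),(290,160)],.2),("short",[(117,358),(147,321),(224,340),(190,380)],.15)):
    X=np.array([onz(S,*cr(p,4.2,(220,120)),z)for p in ps]);print("S",n,X.mean(0))
# rack
P=[onz(T,*cr(p,5,(60,160)),.142) for p in[(116,73),(520,117)]]
print("rack up corners",P,np.linalg.norm(P[0]-P[1]))
P=[onz(S,*cr(p,3.7,(130,220)),.142) for p in[(60,228),(292,48)]]
print("S rack up corners",P,np.linalg.norm(P[0]-P[1]))
# others
m=onz(T,216.5,134.8,.04);print("eggs",m)
print("beaker",onz(T,449/1.5,216/1.5,.09))
for p in[(560,267),(595,310),(590,398)]:print("scr",onz(T,p[0]/1.5,p[1]/1.5,0.01))
print("purple",[onz(T,p[0]/1.5,p[1]/1.5,.2) for p in((531,213),(523,287))])
```

```text
tall [ 0.60928759 -0.23437688  0.2       ] (np.float64(90.84956277800875), np.float64(2.3220935051243417)) [0.05899281 0.05781049 0.05900712]
side proj [281.4368324  151.91688777]
short [ 0.57093392 -0.00112319  0.15      ] (np.float64(90.1553359123703), np.float64(0.6803398758757233)) [0.06029399 0.06328966 0.06000789]
side proj [260.44346376 202.02838426]
S tall [ 0.60832395 -0.23322347  0.2       ]
S short [0.57035018 0.00323075 0.15      ]
rack up corners [array([0.66637522, 0.42240817, 0.142     ]), array([0.6349625 , 0.18509153, 0.142     ])] 0.23938660289575614
S rack up corners [array([0.6614417 , 0.41082524, 0.142     ]), array([0.6321622 , 0.18543965, 0.142     ])] 0.22727945933611657
eggs [0.79685837 0.03748952 0.04      ]
beaker [ 0.75144008 -0.21950066  0.09      ]
scr [ 0.65126369 -0.45883971  0.01      ]
scr [ 0.55807933 -0.52829166  0.01      ]
scr [ 0.37466454 -0.50816626  0.01      ]
purple [array([ 0.7322432 , -0.36435815,  0.2       ]), array([ 0.59290834, -0.34343389,  0.2       ])]
```

```bash
cat >> h.py <<'E'
from scipy.spatial.transform import Rotation as Ro
TH=np.radians(26)
def rackframe(o,yaw): return np.array(o),Ro.from_euler("z",yaw).as_matrix()
def tool(yaw,tilt=0,ax=None):
    # tool down with tool x at heading yaw
    x=np.array([np.cos(yaw),np.sin(yaw),0]);z=np.array([0,0,-1.]);R=np.stack([x,np.cross(z,x),z],1)
    return R
def delta(p,R):
    from plant import telemetry
    s=telemetry.get_state(); R0=Ro.from_rotvec(s["tcp_rot"]).as_matrix()
    d=R0.T@(np.array(p)-s["position"]); r=Ro.from_matrix(R0.T@R).as_rotvec()
    print("t %.2f"%s["t"],"pos",s["position"].round(4),"yaw",np.degrees(np.arctan2(R0[1,0],R0[0,0])).round(1),"z",R0[:,2].round(3),"j",s["joints"].round(2),"w",round(s["width"],3),"f",s["ft_force"].round(1))
    print("d cm",(d*100).round(2),"rot",r.round(3)); return d,r
E
python3 - <<'E'
from h import *
T=pickle.load(open("top0.pkl","rb"));S=pickle.load(open("side0.pkl","rb"))
for c,n in((T,"T"),(S,"S")):
    im=c["img"].copy();im=cv2.resize(im,None,fx=3,fy=3,interpolation=cv2.INTER_CUBIC)
    o,R=rackframe([.539,.318,0],np.radians(-7.5))
    for a in[(-.112,-.12,.032),(-.112,.12,.032),(.112,.12,.142),(.112,-.12,.142)]:
        q=proj(c,o+R@np.array(a))*3; cv2.circle(im,tuple(int(v) for v in q),4,(255,0,0),-1)
    im=im[480:840,180:600] if n=="T" else im[640:1152,380:880]
    cv2.imwrite(f"pics/rk{n}.png",im[:,:,::-1])
E
```

```text
(no output)
```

View pics/rkT.png

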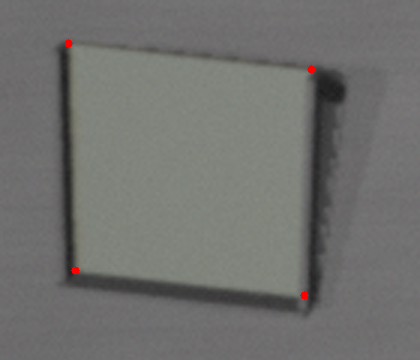

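View pics/rkS.png

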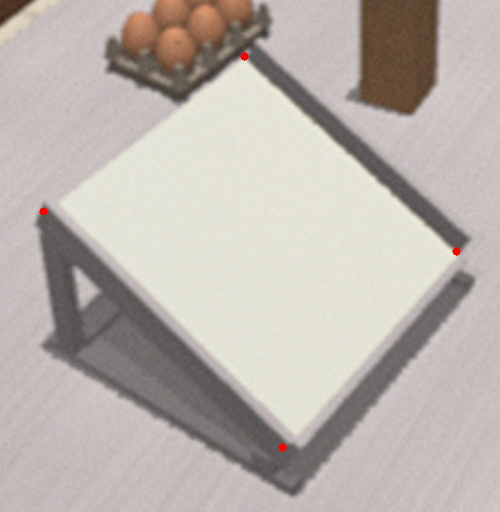

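Emit:
play_rows --plan '[[[0,0,-2.5],[0,0,0.124]],[[0,0,-2.5],[0,0,0.124]],[[0,0,-1],[0,0,0.124]]]' --gripper 3 --grip_force 20

```text
t: 0.35
position: [0.2175, -0.5549, 0.3003]
tcp_rot: [-2.211, 2.223, 0.018]
ft_force: [-0.1, -0.4, 0.6]
width: 0.815
```

The rack model (origin 0.539, 0.318, yaw −7.5°) projects onto the bed corners in both views. Now I move beyond the tall carton.

Emit:
play_rows --plan '[[[-2,-3,0],[0,0,0]],[[-2,-3,0],[0,0,0]],[[-2,-3,0],[0,0,0]],[[-2,-3,0],[0,0,0]],[[-2,-3,0],[0,0,0]],[[-2,-3,0],[0,0,0]],[[-2,-3,0],[0,0,0]],[[-2,-3,0],[0,0,0]],[[-2,-3,0],[0,0,0]],[[-2,-3,0],[0,0,0]]]'

```text
t: 1.18
position: [0.5259, -0.357, 0.3008]
tcp_rot: [-2.191, 2.25, 0.019]
ft_force: [-0.5, 0.1, -0.2]
width: 0.338
```

```bash
python3 -c "
from h import *
delta([.70,-.234,.30],tool(-np.pi/2))"
```

```text
t 1.18 pos [ 0.5259 -0.357   0.3008] yaw -91.5 z [-0.008  0.009 -1.   ] j [-0.71  0.37  1.34  0.    1.43  0.89] w 0.338 f [-0.5  0.1 -0.2]
d cm [-12.76 -17.08   0.06] rot [ 0.008  0.009 -0.027]
```

Emit:
play_rows --plan '[[[-2.1,-2.9,0],[0,0,0]],[[-2.1,-2.9,0],[0,0,0]],[[-2.1,-2.9,0],[0,0,0]],[[-2.1,-2.9,0],[0,0,0]],[[-2.1,-2.9,0],[0,0,0]],[[-2.1,-2.9,0],[0,0,0]],[[0,0,0],[0,0,0]]]'

```text
t: 1.77
position: [0.7144, -0.2217, 0.2953]
tcp_rot: [-2.196, 2.244, 0.029]
ft_force: [-1.1, 0.4, 0.6]
width: 0.341
```

```bash
python3 -c "
from h import *
delta([.70,-.234,.182],tool(-np.pi/2))
from plant import vision
c=vision.read_camera('side');cv2.imwrite('pics/s1.png',cv2.resize(c['img'][:,:,::-1],None,fx=1.5,fy=1.5))"
```

```text
t 1.77 pos [ 0.7144 -0.2217  0.2953] yaw -91.2 z [-0.012  0.014 -1.   ] j [-0.4   0.56  1.06  0.01  1.54  1.19] w 0.341 f [-1.1  0.4  0.6]
d cm [ 1.42  1.28 11.32] rot [ 0.012  0.014 -0.021]
```

View pics/s1.png

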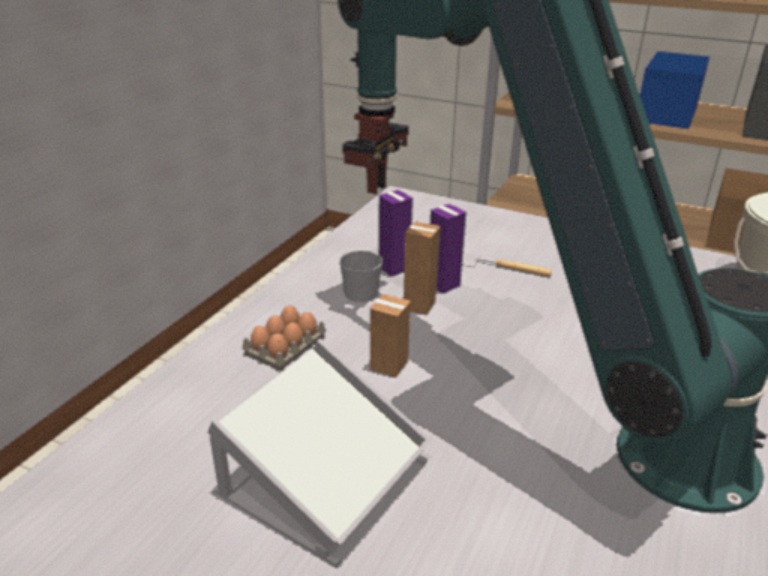

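The gripper (375,170) stands behind the tall carton and above the beaker. Next: descend.

Emit:
play_rows --plan '[[[0.7,0.4,3],[0.012,0.014,-0.02]],[[0.7,0.4,3],[0,0,0]],[[0,0.4,3],[0,0,0]],[[0,0,2.2],[0,0,0]],[[0,0,0],[0,0,0]]]'

```text
t: 2.23
position: [0.6974, -0.2397, 0.1801]
tcp_rot: [2.219, -2.218, 0.004]
ft_force: [-1.3, -0.0, -0.6]
width: 0.342
```

```bash
python3 -c "
from h import *
delta([.57,-.234,.18],tool(-np.pi/2+.03))"
```

```text
t 2.23 pos [ 0.6974 -0.2397  0.1801] yaw -90.0 z [-0.001 -0.005 -1.   ] j [-0.42  0.61  1.25 -0.01  1.29  1.15] w 0.342 f [-1.3 -0.  -0.6]
d cm [-0.58 12.74  0.03] rot [ 0.001 -0.005 -0.029]
```

Emit:
play_rows --plan '[[[-0.3,1.5,0],[0,0,0]],[[-0.3,1.5,0],[0,0,0]],[[0,1,0],[0,0,0]],[[0,1,0],[0,0,0]],[[0,1,0],[0,0,0]],[[0,1,0],[0,0,0]],[[0,1,0],[0,0,0]],[[0,1,0],[0,0,0]],[[0,1,0],[0,0,0]],[[0,1,0],[0,0,0]]]'

```text
t: 3.07
position: [0.5784, -0.2392, 0.1855]
tcp_rot: [2.213, -2.222, 0.008]
ft_force: [-0.6, -0.2, 0.5]
width: 0.341
```

```bash
python3 -c "
from h import *
delta([.57,-.234,.18],tool(-np.pi/2+.03))
from plant import vision
c=vision.read_camera('side');cv2.imwrite('pics/s2.png',cv2.resize(c['img'][80:300,180:400,::-1],None,fx=2.7,fy=2.7))"
```

```text
t 3.07 pos [ 0.5784 -0.2392  0.1855] yaw -90.2 z [-0.    -0.008 -1.   ] j [-0.5   0.45  1.52 -0.01  1.17  1.08] w 0.341 f [-0.6 -0.2  0.5]
d cm [-0.52  0.84  0.54] rot [ 0.    -0.008 -0.034]
```

View pics/s2.png

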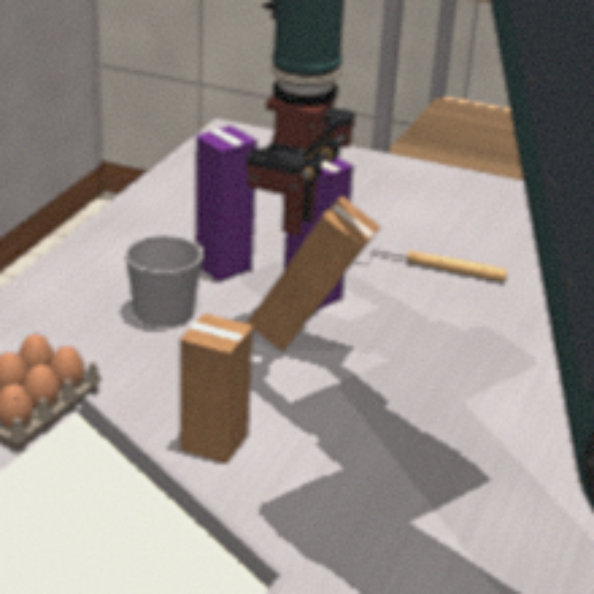

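The tall carton is mid-fall toward the robot. I go on to the short one.

Emit:
play_rows --plan '[[[0,-1,-3],[0,0,0]],[[0,-1,-3],[0,0,0]],[[-3,-1,0],[0,0,0]],[[-3.5,-1,0],[0,0,0]],[[-3.5,-1,0],[0,0,0]],[[-3.5,-1,0],[0,0,0]],[[-3.5,-1,0],[0,0,0]],[[-3.5,-1,0],[0,0,0]],[[-3,-0.7,0],[0,0,0]],[[0,0,0],[0,0,0]]]'

```text
t: 3.95
position: [0.6654, 0.0031, 0.2457]
tcp_rot: [2.204, -2.232, 0.003]
ft_force: [-0.7, 0.1, 1.1]
width: 0.339
```

```bash
python3 -c "
from h import *
delta([.665,0.001,.137],tool(-np.pi/2+.0))
from plant import vision
c=vision.read_camera('side');cv2.imwrite('pics/s3.png',cv2.resize(c['img'][80:300,180:400,::-1],None,fx=2.7,fy=2.7))"
```

```text
t 3.95 pos [0.6654 0.0031 0.2457] yaw -90.7 z [-0.002 -0.005 -1.   ] j [-0.1   0.45  1.35 -0.01  1.34  1.49] w 0.339 f [-0.7  0.1  1.1]
d cm [1.500e-01 1.000e-02 1.087e+01] rot [ 0.002 -0.005 -0.013]
```

View pics/s3.png

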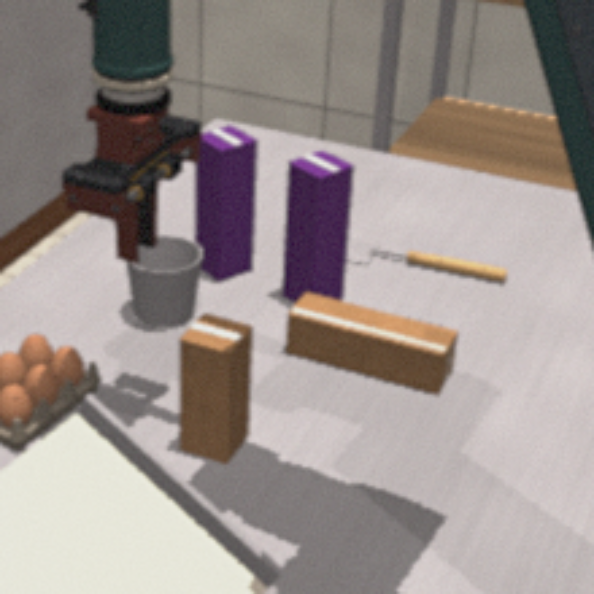

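The tall carton now lies at (370,340) in this crop. I descend behind the short one and push it.

Emit:
play_rows --plan '[[[0.1,0,3.6],[0,0,-0.013]],[[0,0,3.6],[0,0,0]],[[0,0,3.5],[0,0,0]],[[0,0.5,0],[0,0,0]],[[0,1.5,0],[0,0,0]],[[0,1.5,0],[0,0,0]],[[0,1.2,0],[0,0,0]],[[0,1,0],[0,0,0]],[[0,1,0],[0,0,0]],[[0,1,0],[0,0,0]]]'

```text
t: 4.83
position: [0.588, -0.0103, 0.143]
tcp_rot: [2.217, -2.221, 0.024]
ft_force: [0.9, -0.4, 1.2]
width: 0.343
```

Emit:
play_rows --plan '[[[0,1,0],[0,0,0]],[[0,1,0],[0,0,0]],[[0,1,0],[0,0,0]],[[0,1,0],[0,0,0]],[[0,1,0],[0,0,0]]]'

```text
t: 5.25
position: [0.5335, -0.0111, 0.1447]
tcp_rot: [2.217, -2.223, 0.027]
ft_force: [0.1, -0.4, 0.5]
width: 0.341
```

```bash
python3 -c "
from h import *
delta([.53,0.001,.137],tool(-np.pi/2+.0))
from plant import vision
c=vision.read_camera('side');cv2.imwrite('pics/s4.png',cv2.resize(c['img'][80:300,180:400,::-1],None,fx=2.7,fy=2.7))"
```

```text
t 5.25 pos [ 0.5335 -0.0111  0.1447] yaw -90.1 z [ 0.011 -0.014 -1.   ] j [-0.14  0.37  1.78 -0.01  0.98  1.44] w 0.341 f [ 0.1 -0.4  0.5]
d cm [-1.22  0.36  0.75] rot [-0.011 -0.014 -0.002]
```

View pics/s4.png

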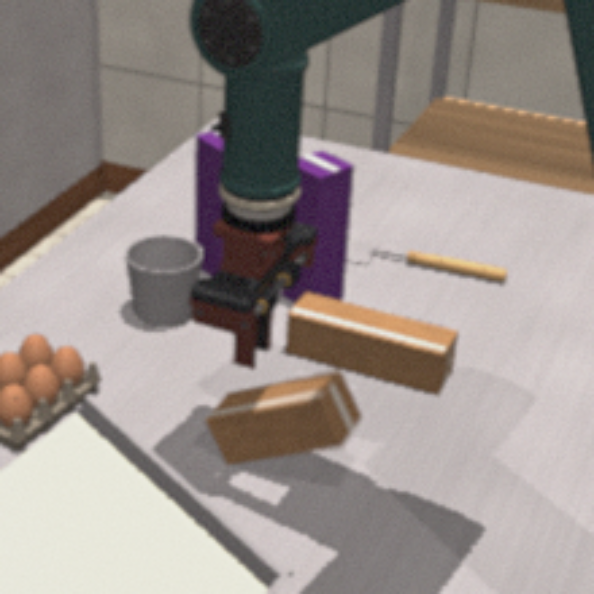

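Emit:
play_rows --plan '[[[0,-1.5,-3],[0.01,0.01,0]],[[0,-1.5,-3],[0,0,0]],[[0,-1.5,-3],[0,0,0]],[[0,-1,-2],[0,0,0]]]' --gripper 8.78

```text
t: 5.63
position: [0.5754, -0.0075, 0.2518]
tcp_rot: [2.207, -2.213, 0.022]
ft_force: [0.4, -0.5, 0.1]
width: 0.605
```

```bash
python3 -c "
from h import *
delta([.48,-0.234,.25],tool(-np.pi/2+.0))
from plant import vision
for n in('side','top'):
    c=vision.read_camera(n);pickle.dump(c,open(n+'5.pkl','wb'))
    im=c['img'][80:300,180:400] if n=='side' else c['img'][120:320,150:400]
    cv2.imwrite('pics/'+n+'5.png',cv2.resize(im[:,:,::-1],None,fx=2.7,fy=2.7,interpolation=cv2.INTER_CUBIC))"
```

```text
t 5.63 pos [ 0.5754 -0.0075  0.2518] yaw -90.1 z [-0.002 -0.021 -1.   ] j [-0.12  0.32  1.55 -0.02  1.27  1.46] w 0.605 f [ 0.4 -0.5  0.1]
d cm [22.66  9.49  0.67] rot [ 0.001 -0.021 -0.002]
```

View pics/side5.png

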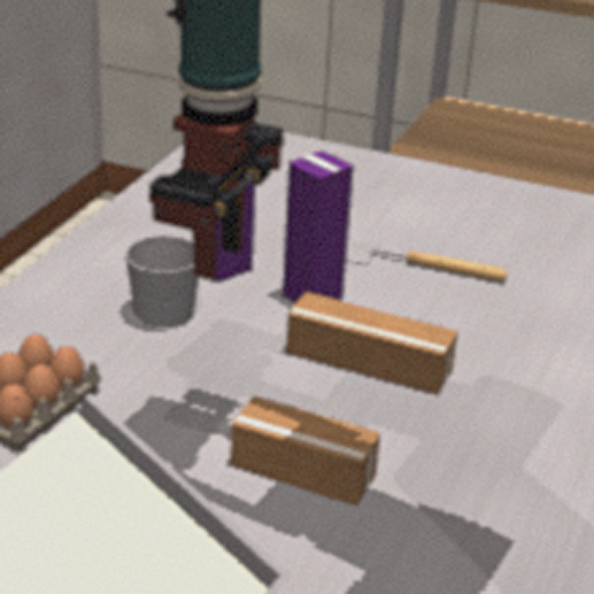

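View pics/top5.png

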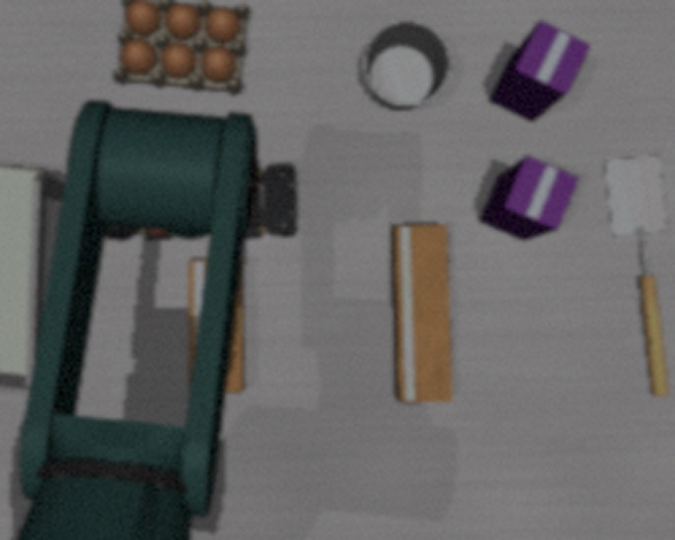

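Both cartons lie on their sides along x: tall at about (423,313) in the top crop, short at about (216,325), partly hidden by the arm.

Run:
```python
from h import *
T=pickle.load(open("top5.pkl","rb"));S=pickle.load(open("side5.pkl","rb"))
cr=lambda p,o:np.array(p)/2.7+np.array(o)-.5+.5/2.7
def rep(n,X):
    X=np.array(X);a=X[0]+X[1]-X[2]-X[3];print(n,X.mean(0).round(4),"yaw",np.degrees(np.arctan2(a[1],a[0])).round(2),np.linalg.norm(np.diff(X,axis=0),axis=1).round(3))
rep("tallT",[onz(T,*cr(p,(150,120)),.06)for p in[(393,226),(446,224),(453,399),(400,402)]])
# side: top face far-left, far-right(x+ end), then near
rep("tallS",[onz(S,*cr(p,(180,80)),.06)for p in[(290,317),(308,294),(457,329),(445,352)]])
rep("shortS",[onz(S,*cr(p,(180,80)),.06)for p in[(233,421),(254,397),(380,434),(364,460)]])
rep("shortT",[onz(T,*cr(p,(150,120)),.06)for p in[(190,259),(190+49,257),(244,391),(195,393)]])
```

```text
tallT [ 0.474  -0.2346  0.06  ] yaw 0.41 [0.06  0.197 0.06 ]
tallS [ 0.4708 -0.2324  0.06  ] yaw 2.81 [0.061 0.192 0.056]
shortS [0.4624 0.0017 0.06  ] yaw 0.29 [0.051 0.147 0.05 ]
shortT [ 0.4651 -0.0014  0.06  ] yaw 1.24 [0.056 0.151 0.055]
```

Emit:
play_rows --plan '[[[3.2,1.3,0],[0,-0.02,0]],[[3.3,1.4,0],[0,0,0]],[[3.3,1.4,0],[0,0,0]],[[3.3,1.4,0],[0,0,0]],[[3.3,1.4,0],[0,0,0]],[[3.3,1.4,0],[0,0,0]],[[3,1.4,0],[0,0,0]],[[0,0,2],[0,0,0]]]'

```text
t: 6.4
position: [0.4745, -0.2393, 0.2279]
tcp_rot: [-2.229, 2.211, -0.002]
ft_force: [1.5, -0.4, 0.4]
width: 1.001
```

```bash
python3 -c "
from h import *
delta([.474,-0.2345,.046],tool(-np.pi/2+.017))"
```

```text
t 6.40 pos [ 0.4745 -0.2393  0.2279] yaw -89.5 z [ 0.002  0.    -1.   ] j [-0.6   0.28  1.68  0.    1.18  0.96] w 1.001 f [ 1.5 -0.4  0.4]
d cm [-0.48  0.09 18.19] rot [-0.002  0.    -0.009]
```

Emit:
play_rows --plan '[[[-0.5,0.1,3.5],[0,0,-0.01]],[[0,0,3.5],[0,0,0]],[[0,0,3.5],[0,0,0]],[[0,0,2],[0,0,0]],[[0,0,0],[0,0,0]]]'

```text
t: 6.82
position: [0.4657, -0.2345, 0.0927]
tcp_rot: [2.234, -2.209, -0.008]
ft_force: [-0.4, 0.7, 0.8]
width: 1.003
```

```bash
python3 -c "
from h import *
delta([.474,-0.2345,.046],tool(-np.pi/2+.017))
from plant import vision
c=vision.read_camera('wrist');cv2.imwrite('pics/w6.png',c['img'][:,:,::-1]);print(c['hand_eye'])
c=vision.read_camera('side');cv2.imwrite('pics/s6.png',cv2.resize(c['img'][80:300,180:400,::-1],None,fx=2.7,fy=2.7))"
```

```text
t 6.82 pos [ 0.4657 -0.2345  0.0927] yaw -89.4 z [-0.004  0.004 -1.   ] j [-0.6   0.44  1.83  0.    0.87  0.96] w 1.003 f [-0.4  0.7  0.8]
d cm [ 0.03 -0.85  4.67] rot [ 0.004  0.004 -0.006]
[[ 9.99999242e-01 -1.21372552e-03 -2.05241804e-04 -9.12337631e-06]
 [ 1.22569147e-03  9.66379309e-01  2.57117733e-01 -6.99568528e-02]
 [-1.13728922e-04 -2.57117789e-01  9.66380065e-01 -1.40090832e-01]
 [ 0.00000000e+00  0.00000000e+00  0.00000000e+00  1.00000000e+00]]
```

View pics/w6.png

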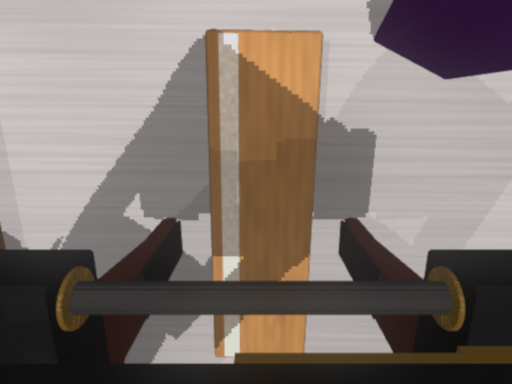

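View pics/s6.png

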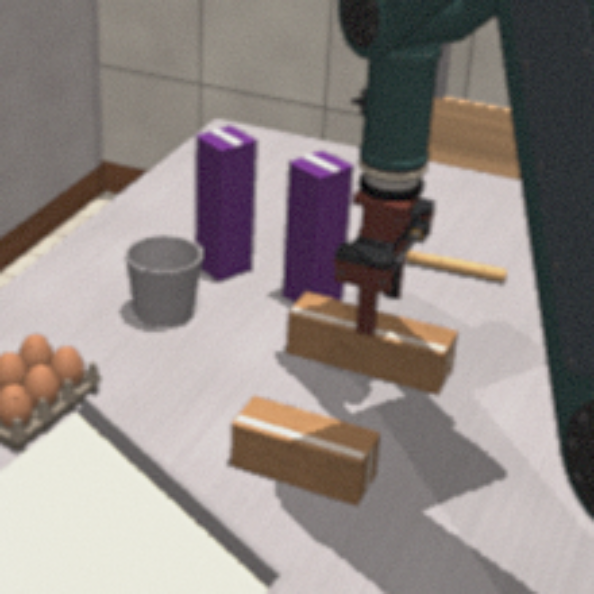

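Carton is centred between the fingers in the wrist view. Down and grip.

Emit:
play_rows --plan '[[[0,-0.4,2.5],[0,0,-0.006]],[[0,-0.4,2],[0,0,0]],[[0,0,0],[0,0,0]]]'

```text
t: 7.17
position: [0.4792, -0.2374, 0.0547]
tcp_rot: [-2.24, 2.2, -0.012]
ft_force: [-0.7, -0.0, -0.0]
width: 0.997
```

Emit:
play_rows --plan '[[[0,0,0],[0,0,0]],[[0,0,0],[0,0,0]],[[0,0,0],[0,0,0]],[[0,0,0],[0,0,0]],[[0,0,0],[0,0,0]],[[0,0,0],[0,0,0]]]' --gripper 5 --grip_force 25

```text
t: 7.67
position: [0.4821, -0.2389, 0.062]
tcp_rot: [-2.239, 2.197, -0.026]
ft_force: [0.0, -0.7, -3.4]
width: 0.685
```

```bash
python3 -c "
from h import *
delta([.474,-0.2345,.046],tool(-np.pi/2+.017))"
```

```text
t 7.67 pos [ 0.4821 -0.2389  0.062 ] yaw -88.9 z [ 0.015 -0.009 -1.   ] j [-0.59  0.5   1.84  0.    0.79  0.96] w 0.685 f [ 0.  -0.7 -3.4]
d cm [-0.47  0.82  1.59] rot [-0.014 -0.009  0.002]
```

The pose drifted upward, so the grip is shallow (TCP at 62 mm). I open, lower and regrip.

Emit:
play_rows --plan '[[[0,0,0],[0,0,0]],[[0,0,0],[0,0,0]],[[-0.3,0.5,1],[-0.014,-0.009,0]],[[0,0,0.8],[0,0,0]]]' --gripper 8.78

```text
t: 8.0
position: [0.4785, -0.2372, 0.0456]
tcp_rot: [-2.242, 2.199, -0.007]
ft_force: [-0.3, 0.0, -0.3]
width: 0.948
```

```bash
python3 -c "
from h import *
delta([.474,-0.2345,.046],tool(-np.pi/2+.017))
from plant import vision
c=vision.read_camera('side');cv2.imwrite('pics/s7.png',cv2.resize(c['img'][80:300,180:400,::-1],None,fx=2.7,fy=2.7))"
```

```text
t 8.00 pos [ 0.4785 -0.2372  0.0456] yaw -88.9 z [ 0.004 -0.002 -1.   ] j [-0.59  0.53  1.85  0.    0.76  0.96] w 0.948 f [-0.3  0.  -0.3]
d cm [-0.28  0.44 -0.04] rot [-0.004 -0.003  0.002]
```

View pics/s7.png

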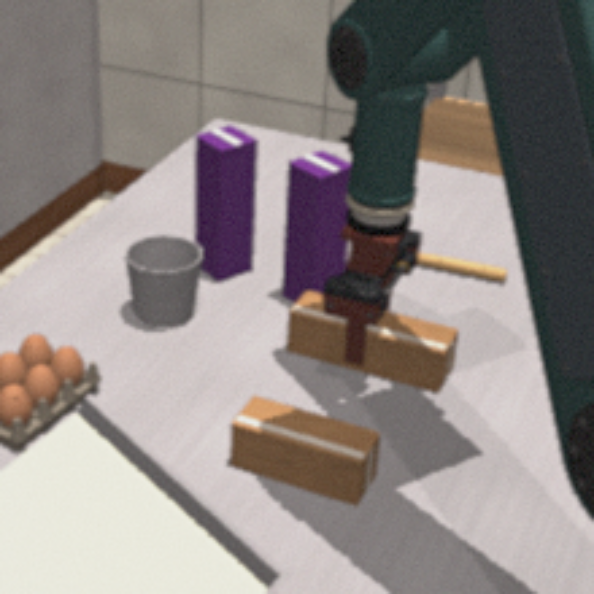

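Emit:
play_rows --plan '[[[-0.2,0.4,0],[0,0,0]],[[0,0,0],[0,0,0]],[[0,0,0],[0,0,0]],[[0,0,0],[0,0,0]],[[0,0,0],[0,0,0]]]' --gripper 5 --grip_force 25

```text
t: 8.47
position: [0.4729, -0.2347, 0.0421]
tcp_rot: [2.242, -2.2, 0.001]
ft_force: [0.2, 0.3, -1.5]
width: 0.683
```

```bash
python3 -c "
from h import *
delta([.474,-0.2345,.046],tool(-np.pi/2+.017))"
```

```text
t 8.47 pos [ 0.4729 -0.2347  0.0421] yaw -88.9 z [ 0.001 -0.001 -1.   ] j [-0.59  0.53  1.86 -0.    0.75  0.96] w 0.683 f [ 0.2  0.3 -1.5]
d cm [-0.02 -0.11 -0.39] rot [-0.001 -0.001  0.002]
```

Emit:
play_rows --plan '[[[0,0,-2.5],[0,0,0]],[[0,0,-2.5],[0,0,0]],[[0,0,-2.5],[0,0,-0.12]],[[0,0,-2.5],[0,0,-0.12]],[[0,0,-2.5],[0,0,-0.12]],[[0,0,-2.5],[0,0,-0.12]],[[0,0,-2.5],[0,0,-0.12]],[[0,0,-2.5],[0,0,-0.12]],[[0,0,-2],[0,0,-0.12]],[[0,0,0],[0,0,-0.12]]]'

```text
t: 9.3
position: [0.4679, -0.2307, 0.2676]
tcp_rot: [-3.015, 0.861, 0.022]
ft_force: [1.5, -1.7, -3.3]
width: 0.682
```

```bash
cat >> h.py <<'E'
def place(s,h,off,yofs=0,o=(.539,.318,0),yaw=np.radians(-7.5)):
    """TCP pose for carton centre at slope distance s from lip, h gap above bed, off=TCP height above carton centre"""
    O,R=rackframe(o,yaw); u=np.array([np.cos(TH),0,np.sin(TH)]);n=np.array([-np.sin(TH),0,np.cos(TH)])
    p=np.array([-.112,0,.032])+s*u+(.03+h+off)*n+np.array([0,yofs,0])
    Rt=np.stack([u,np.cross(-n,u),-n],1)
    return O+R@p,R@Rt
E
python3 -c "
from h import *
p,R=place(.185,.06,.012);print(p)
delta(p,tool(np.radians(-7.5)))
delta(p,R)
from plant import vision
c=vision.read_camera('side');cv2.imwrite('pics/s8.png',cv2.resize(c['img'][:,:,::-1],None,fx=1.5,fy=1.5))"
```

```text
[0.54848123 0.31675177 0.20477565]
t 9.30 pos [ 0.4679 -0.2307  0.2676] yaw -31.9 z [-0.012  0.009 -1.   ] j [-0.59  0.23  1.64  0.    1.29 -0.03] w 0.682 f [ 1.5 -1.7 -3.3]
d cm [-21.98 -50.73   6.71] rot [-0.005  0.015 -0.426]
t 9.30 pos [ 0.4679 -0.2307  0.2676] yaw -31.9 z [-0.012  0.009 -1.   ] j [-0.59  0.23  1.64  0.    1.29 -0.03] w 0.682 f [ 1.5 -1.7 -3.3]
d cm [-21.98 -50.73   6.71] rot [ 0.092  0.462 -0.42 ]
```

View pics/s8.png

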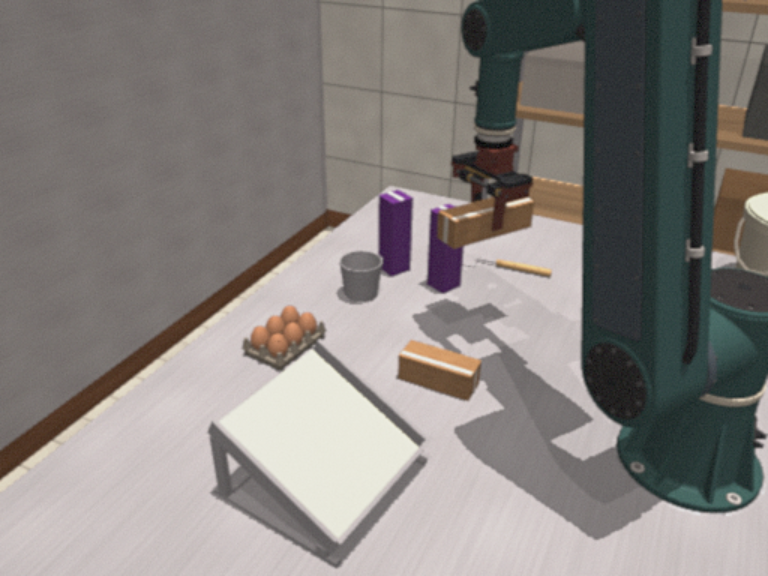

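Emit:
play_rows --plan '[[[0,-2,0],[0,0.01,-0.105]],[[-1,-3,0],[0,0,-0.105]],[[-1,-3,0],[0,0,-0.105]],[[-0.5,-3.5,0],[0,0,-0.105]],[[0,-3.7,0],[0,0,0]],[[0,-3.8,0],[0,0,0]],[[0,-3.8,0],[0,0,0]]]'

```text
t: 9.93
position: [0.4959, -0.0006, 0.2615]
tcp_rot: [-3.13, 0.218, 0.021]
ft_force: [1.1, -0.3, -2.3]
width: 0.679
```

```bash
python3 -c "
from h import *
p,R=place(.185,.06,.012);print(p)
delta(p,tool(np.radians(-7.5)))"
```

```text
[0.54848123 0.31675177 0.20477565]
t 9.93 pos [ 0.4959 -0.0006  0.2615] yaw -8.0 z [-0.013  0.005 -1.   ] j [-0.14  0.2   1.7   0.    1.26 -0.  ] w 0.679 f [ 1.1 -0.3 -2.3]
d cm [  0.88 -32.15   5.75] rot [-0.003  0.014 -0.008]
```

Emit:
play_rows --plan '[[[0.1,-3.5,0],[0,0.014,0]],[[0.1,-3.5,0],[0,0,0]],[[0.1,-3.5,0],[0,0.05,0]],[[0,-3.5,0],[0,0.075,0]],[[0,-3.5,0],[0,0.08,0]],[[0,-3.5,0],[0,0.08,0]],[[0,-3.5,0],[0,0.08,0]],[[0,-3,0],[0,0.075,0]],[[0,-2,0],[0,0,0]]]'

```text
t: 10.68
position: [0.5346, 0.3075, 0.2521]
tcp_rot: [3.03, -0.255, 0.68]
ft_force: [-0.5, -0.0, -4.4]
width: 0.682
```

```bash
python3 -c "
from h import *
p,R=place(.185,.04,.012);print(p)
delta(p,R)
from plant import vision
c=vision.read_camera('side');cv2.imwrite('pics/s9.png',cv2.resize(c['img'][:,:,::-1],None,fx=1.5,fy=1.5))"
```

```text
[0.55717364 0.31560739 0.18679977]
t 10.68 pos [0.5346 0.3075 0.2521] yaw -9.8 z [ 0.422 -0.061 -0.905] j [ 0.57  0.25  1.75 -0.38  0.84  0.96] w 0.682 f [-0.5 -0.  -4.4]
d cm [-0.9  -1.1   6.81] rot [ 0.005  0.013 -0.036]
```

View pics/s9.png

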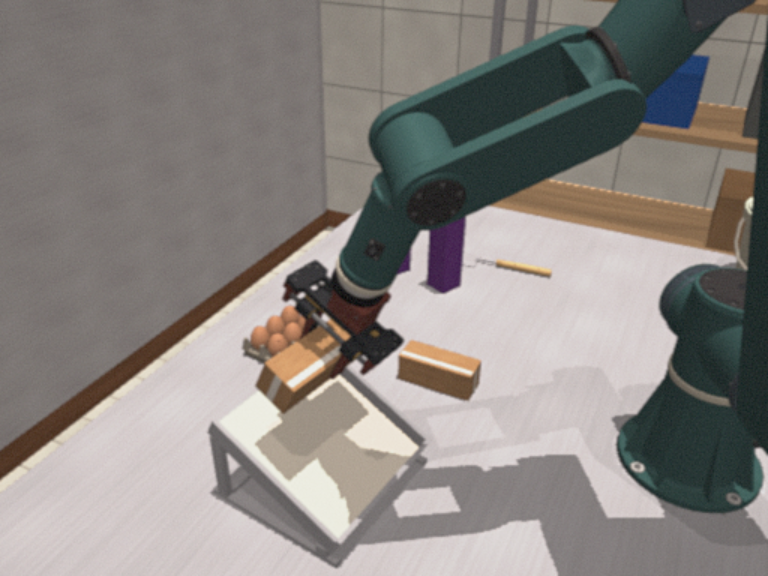

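Emit:
play_rows --plan '[[[-0.4,-0.5,2.5],[0.005,0.013,-0.036]],[[-0.5,-0.5,2.5],[0,0,0]],[[0,0,1.5],[0,0,0]],[[0,0,0],[0,0,0]]]'

```text
t: 11.07
position: [0.5535, 0.322, 0.1846]
tcp_rot: [3.033, -0.201, 0.69]
ft_force: [-0.2, -0.1, -4.2]
width: 0.684
```

```bash
python3 -c "
from h import *
p,R=place(.185,.003,.012);print(p)
delta(p,R)
from plant import vision
for n in('side','top'):
    c=vision.read_camera(n);im=c['img'][190:390,130:330] if n=='side' else c['img'][140:300,60:260]
    cv2.imwrite('pics/'+n+'10.png',cv2.resize(im[:,:,::-1],None,fx=3,fy=3))"
```

```text
[0.57325462 0.31349029 0.15354439]
t 11.07 pos [0.5535 0.322  0.1846] yaw -7.7 z [ 0.429 -0.052 -0.902] j [ 0.57  0.36  1.78 -0.45  0.7   1.01] w 0.684 f [-0.2 -0.1 -4.2]
d cm [0.52 0.6  3.7 ] rot [-0.004  0.007 -0.003]
```

View pics/side10.png

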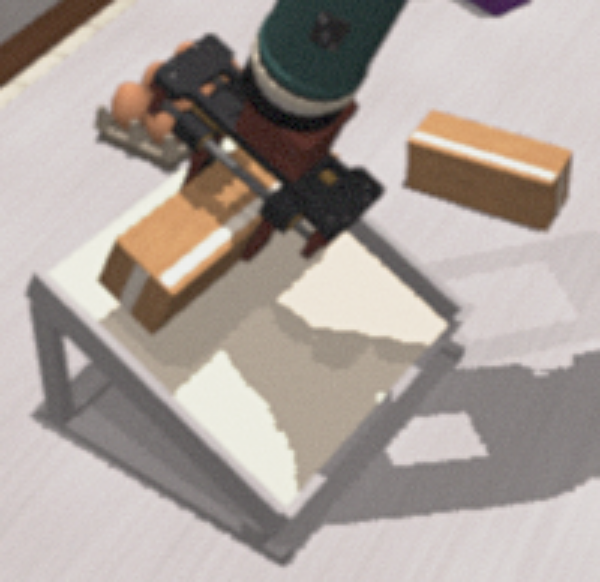

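View pics/top10.png

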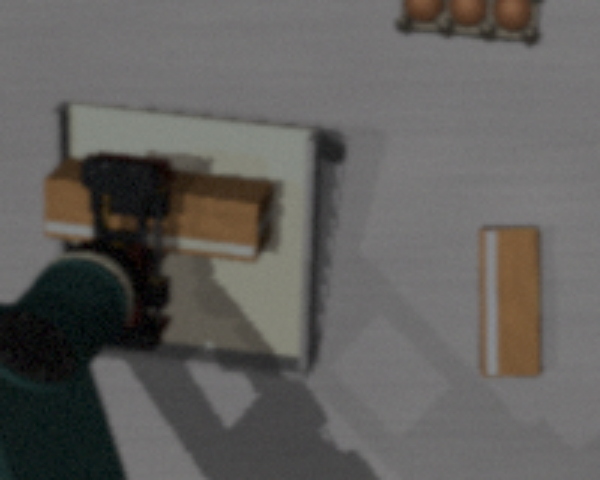

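```bash
python3 -c "
from h import *
T=pickle.load(open('top0.pkl','rb'))
O,R=rackframe([.539,.318,0],np.radians(-7.5))
for p in((46,236),(258,260)):
    X=onz(T,p[0]/3+60-.33,p[1]/3+140-.33,.1876); print(X,R.T@(X-O))
print(R.T@(np.array([.5535,.322,.1846])-O))
"
```

```text
[0.53530053 0.42545829 0.1876    ] [-0.01769395  0.1060561   0.1876    ]
[0.50847016 0.226444   0.1876    ] [-0.0183182  -0.09475767  0.1876    ]
[0.01385385 0.00585841 0.1846    ]
```

The carton is centred in y to 6 mm and aligned to 0.2°. Lowering toward the bed.

Emit:
play_rows --plan '[[[0.3,0.6,1.5],[-0.004,0.007,0]],[[0.2,0,1.2],[0,0,0]],[[0,0,0.5],[0,0,0]],[[0,0,0],[0,0,0]]]'

```text
t: 11.5
position: [0.573, 0.3134, 0.163]
tcp_rot: [3.028, -0.211, 0.707]
ft_force: [-0.2, -0.4, -4.2]
width: 0.681
```

```bash
python3 -c "
from h import *
p,R=place(.185,.000,.012);print(p)
delta(p,R)
from plant import vision
for n in('side',):
    c=vision.read_camera(n);im=c['img'][190:390,130:330] if n=='side' else c['img'][140:300,60:260]
    cv2.imwrite('pics/'+n+'11.png',cv2.resize(im[:,:,::-1],None,fx=3,fy=3))"
```

```text
[0.57455848 0.31331864 0.15084801]
t 11.50 pos [0.573  0.3134 0.163 ] yaw -8.1 z [ 0.439 -0.055 -0.897] j [ 0.55  0.4   1.79 -0.48  0.64  1.03] w 0.681 f [-0.2 -0.4 -4.2]
d cm [-0.4  -0.    1.16] rot [-0.003 -0.005 -0.009]
```

View pics/side11.png

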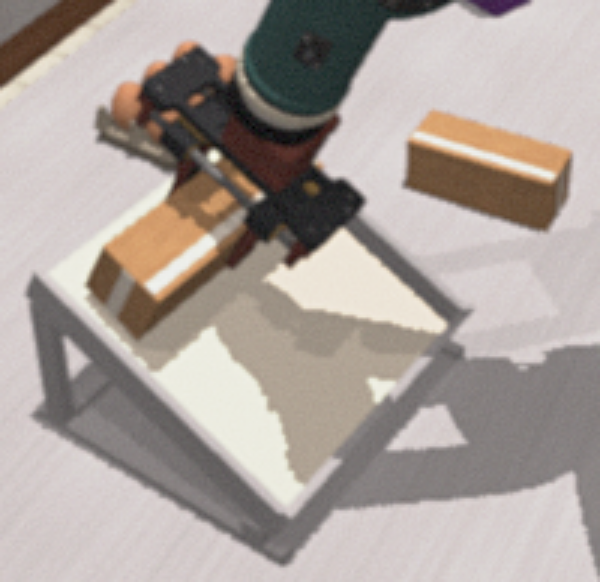

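Emit:
play_rows --plan '[[[0,0,0.5],[0,0,0]],[[0,0,0.4],[0,0,0]],[[0,0,0.2],[0,0,0]],[[0,0,0],[0,0,0]]]'

```text
t: 11.88
position: [0.5791, 0.3139, 0.1554]
tcp_rot: [3.03, -0.213, 0.713]
ft_force: [0.5, 0.9, -3.4]
width: 0.677
```

```bash
python3 -c "
from h import *
p,R=place(.185,.000,.012)
delta(p,R)"
```

```text
t 11.88 pos [0.5791 0.3139 0.1554] yaw -8.2 z [ 0.443 -0.052 -0.895] j [ 0.54  0.42  1.79 -0.49  0.62  1.04] w 0.677 f [ 0.5  0.9 -3.4]
d cm [-0.6   0.12  0.21] rot [-0.006 -0.008 -0.011]
```

Emit:
play_rows --plan '[[[0,0,0],[0,0,0]],[[0,0,0],[0,0,0]],[[0,0,0],[0,0,0]],[[0,0,0],[0,0,0]],[[0,0,-1.5],[0,0,0]],[[0,0,-2],[0,0,0]],[[0,0,-2],[0,0,0]],[[0,0,-2],[0,0,0]],[[0,0,-3],[0,0,0]],[[0,0,-3],[0,0,0]]]' --gripper 8.78

```text
t: 12.72
position: [0.5185, 0.3207, 0.2781]
tcp_rot: [3.028, -0.212, 0.71]
ft_force: [0.4, 1.0, -0.2]
width: 1.001
```

```bash
python3 -c "
from h import *
p,R=place(.185,.000,.012)
delta(p,R)
from plant import vision
for n in('side','top'):
    c=vision.read_camera(n);im=c['img'][190:390,130:330] if n=='side' else c['img'][140:300,60:260]
    pickle.dump(c,open(n+'12.pkl','wb'))
    cv2.imwrite('pics/'+n+'12.png',cv2.resize(im[:,:,::-1],None,fx=3,fy=3))"
```

```text
t 12.72 pos [0.5185 0.3207 0.2781] yaw -8.1 z [ 0.441 -0.054 -0.896] j [ 0.62  0.21  1.74 -0.4   0.88  0.96] w 1.001 f [ 0.4  1.  -0.2]
d cm [-0.58  0.06 13.91] rot [-0.004 -0.006 -0.01 ]
```

View pics/side12.png

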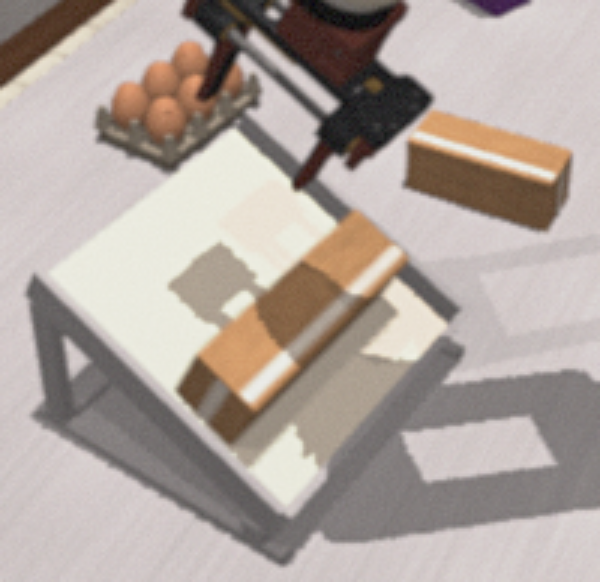

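View pics/top12.png

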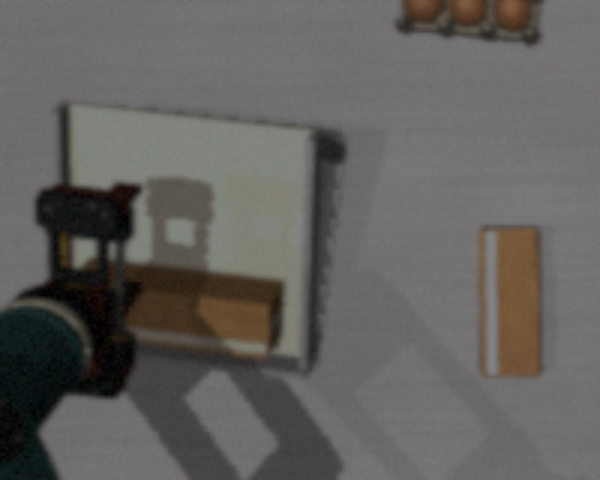

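The tall carton is released and sliding toward the lip at (290,320), nearly crosswise. I go for the short one.

Emit:
play_rows --plan '[[[0,2,0],[0,-0.1,0]],[[0,3.5,0],[0,-0.1,0]],[[0,3.5,0],[0,-0.1,0]],[[0,3.5,0],[0,-0.1,0]],[[0,3.5,0],[0,-0.055,0]],[[0,3.5,0],[0,0,0]],[[0,3.5,0],[0,0,0]],[[0,3.5,0],[0,0,0]],[[0,3,0],[0,0,0.12]],[[0,0,0],[0,0,0.12]]]'

```text
t: 13.65
position: [0.4862, 0.0206, 0.277]
tcp_rot: [-3.065, 0.573, -0.007]
ft_force: [0.3, -0.5, -0.0]
width: 1.003
```

```bash
python3 -c "
from h import *
T=pickle.load(open('top12.pkl','rb'))
X=np.array([onz(T,p[0]/3+60-.33,p[1]/3+140-.33,.06) for p in((482,227),(538,228),(541,375),(484,376))])
print(X.mean(0),X[0]-X[3],X[1]-X[2],np.linalg.norm(np.diff(X,axis=0),axis=1))
delta([X.mean(0)[0],X.mean(0)[1],.2],tool(-np.pi/2))
from plant import vision
for n in('side','top'):
    c=vision.read_camera(n);im=c['img'][190:390,130:330] if n=='side' else c['img'][140:300,60:260]
    pickle.dump(c,open(n+'13.pkl','wb'))
    cv2.imwrite('pics/'+n+'13.png',cv2.resize(im[:,:,::-1],None,fx=3,fy=3))"
```

```text
[ 0.46471474 -0.00151968  0.06      ] [ 1.50721881e-01 -5.81108582e-05  0.00000000e+00] [0.14866343 0.0003656  0.        ] [0.05733748 0.14866388 0.05771548]
t 13.65 pos [0.4862 0.0206 0.277 ] yaw -21.2 z [ 0.009  0.022 -1.   ] j [-0.12  0.16  1.71  0.02  1.27  0.25] w 1.003 f [ 0.3 -0.5 -0. ]
d cm [-1.21  3.02  7.63] rot [-0.021  0.014  1.201]
```

View pics/side13.png

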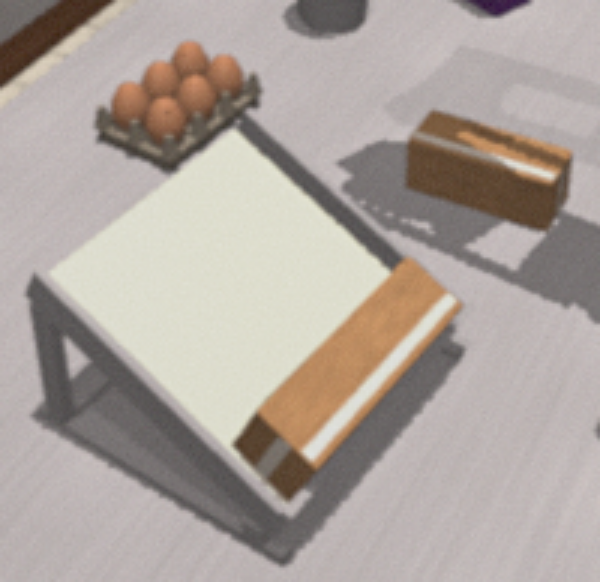

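View pics/top13.png

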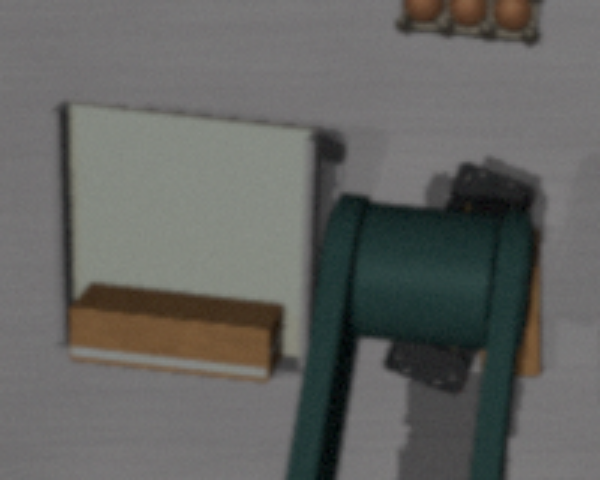

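```bash
cat >> h.py <<'E'
O_,R_=rackframe([.539,.318,0],np.radians(-7.5))
def inrack(X): return R_.T@(np.array(X)-O_)
E
python3 -c "
from h import *
T=pickle.load(open('top13.pkl','rb'));S=pickle.load(open('side13.pkl','rb'))
P=[inrack(onz(T,p[0]/3+60-.33,p[1]/3+140-.33,.086)) for p in((70,357),(268,379))];print(P)
P=[inrack(onz(S,p[0]/3+130-.33,p[1]/3+190-.33,.086)) for p in((312,468),(463,302))];print('S',P)
"
```

```text
[array([-0.13463137,  0.10349063,  0.086     ]), array([-0.13453438, -0.09615237,  0.086     ])]
S [array([-0.13524274,  0.10410232,  0.086     ]), array([-0.13708371, -0.09837587,  0.086     ])]
```

Emit:
play_rows --plan '[[[-0.5,1,0],[-0.02,0.014,0.12]],[[-0.7,1,0],[0,0,0.12]],[[-0.7,1,0],[0,0,0.12]],[[0,0,0],[0,0,0.12]],[[0,0,0],[0,0,0.12]],[[0,0,0],[0,0,0.12]],[[0,0,0],[0,0,0.12]],[[0,0,1],[0,0,0.12]],[[0,0,2],[0,0,0.12]],[[0,0,2],[0,0,0.12]]]'

```text
t: 14.58
position: [0.4619, 0.0124, 0.2269]
tcp_rot: [-2.216, 2.2, -0.029]
ft_force: [0.9, 1.4, -0.5]
width: 0.997
```

```bash
python3 -c "
from h import *
delta([.464,-.001,.046],tool(-np.pi/2+.01))"
```

```text
t 14.58 pos [0.4619 0.0124 0.2269] yaw -89.6 z [ 0.026  0.    -1.   ] j [-0.13  0.17  1.84  0.    1.11  1.44] w 0.997 f [ 0.9  1.4 -0.5]
d cm [ 1.34  0.27 18.09] rot [-0.026 -0.    -0.003]
```

The tall carton lies flat against the lip: y offset +4 mm, under 1° off crosswise. Descending on the short one.

Emit:
play_rows --plan '[[[0.7,0.1,3],[-0.026,0,0]],[[0.6,0.1,3.5],[0,0,0]],[[0,0,3.5],[0,0,0]],[[0,0,2],[0,0,0]],[[0,0,0],[0,0,0]]]'

```text
t: 15.0
position: [0.4633, 0.0038, 0.1006]
tcp_rot: [-2.251, 2.188, -0.004]
ft_force: [-0.9, 0.3, 0.5]
width: 0.996
```

```bash
python3 -c "
from h import *
delta([.464,-.001,.046],tool(-np.pi/2+.01))
from plant import vision
c=vision.read_camera('wrist');cv2.imwrite('pics/w14.png',c['img'][:,:,::-1])"
```

```text
t 15.00 pos [0.4633 0.0038 0.1006] yaw -88.4 z [ 0.004  0.    -1.   ] j [-0.14  0.36  1.96  0.    0.82  1.4 ] w 0.996 f [-0.9  0.3  0.5]
d cm [ 0.48 -0.03  5.46] rot [-0.004 -0.     0.018]
```

View pics/w14.png

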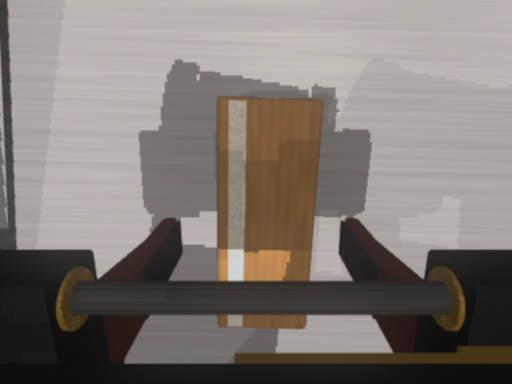

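Emit:
play_rows --plan '[[[0.4,0,2.5],[0,0,0.018]],[[0.1,0,2],[0,0,0]],[[0,0,0.5],[0,0,0]],[[0,0,0],[0,0,0]]]'

```text
t: 15.38
position: [0.4699, 0.0004, 0.055]
tcp_rot: [-2.239, 2.191, -0.017]
ft_force: [0.9, -0.5, 0.2]
width: 0.999
```

```bash
python3 -c "
from h import *
delta([.464,-.001,.044],tool(-np.pi/2+.01))"
```

```text
t 15.38 pos [4.699e-01 4.000e-04 5.500e-02] yaw -88.8 z [ 0.014 -0.001 -1.   ] j [-0.15  0.45  1.99  0.    0.69  1.4 ] w 0.999 f [ 0.9 -0.5  0.2]
d cm [0.13 0.61 1.09] rot [-0.014 -0.001  0.011]
```

Emit:
play_rows --plan '[[[0.1,0.6,0.8],[-0.014,0,0]],[[0,0,0.4],[0,0,0]],[[0,0,0],[0,0,0]]]'

```text
t: 15.63
position: [0.4666, -0.0005, 0.0457]
tcp_rot: [-2.248, 2.192, -0.008]
ft_force: [0.4, -0.5, -0.0]
width: 0.997
```

Emit:
play_rows --plan '[[[0,0,0],[0,0,0]],[[0,0,0],[0,0,0]],[[0,0,0],[0,0,0]],[[0,0,0],[0,0,0]],[[0,0,0],[0,0,0]],[[0,0,0],[0,0,0]]]' --gripper 5 --grip_force 25

```text
t: 16.13
position: [0.4679, -0.0005, 0.0478]
tcp_rot: [-2.247, 2.19, -0.012]
ft_force: [0.3, -0.8, -4.0]
width: 0.684
```

```bash
python3 -c "
from h import *
delta([.464,-.001,.044],tool(-np.pi/2+.01))"
```

```text
t 16.13 pos [ 0.4679 -0.0005  0.0478] yaw -88.5 z [ 0.008 -0.003 -1.   ] j [-0.15  0.46  1.99 -0.    0.68  1.4 ] w 0.684 f [ 0.3 -0.8 -4. ]
d cm [0.04 0.39 0.38] rot [-0.008 -0.003  0.015]
```

Emit:
play_rows --plan '[[[0,0,-2.5],[0,0,0]],[[0,0,-2.5],[0,0,0]],[[0,0,-2.5],[0,0,-0.12]],[[0,0,-2.5],[0,0,-0.12]],[[0,0,-2.5],[0,0,-0.12]],[[0,0,-2.5],[0,0,-0.12]],[[0,0,-2.5],[0,0,-0.12]],[[0,0,-2.5],[0,0,-0.12]],[[0,0,-2.5],[0,0,-0.12]],[[0,0,-0.5],[0,0,-0.12]]]'

```text
t: 16.97
position: [0.4578, 0.0008, 0.2811]
tcp_rot: [3.02, -0.852, -0.021]
ft_force: [0.6, 0.1, -3.4]
width: 0.683
```

Emit:
play_rows --plan '[[[0,0,0],[0,0,-0.12]],[[0,-1,0],[0,0,-0.12]],[[0,-2,0],[0,0,-0.12]],[[0,-3,0],[0,0,-0.08]]]'

```text
t: 17.3
position: [0.4716, 0.0557, 0.2822]
tcp_rot: [3.134, -0.147, -0.021]
ft_force: [0.0, 0.3, -3.9]
width: 0.682
```

```bash
python3 -c "
from h import *
p,R=place(.185,.06,.016);print(p)
delta(p,tool(np.radians(-7.5)))"
```

```text
[0.54674275 0.31698065 0.20837083]
t 17.30 pos [0.4716 0.0557 0.2822] yaw -5.4 z [-0.014 -0.003 -1.   ] j [-0.03  0.15  1.71 -0.    1.3   0.07] w 0.682 f [ 0.   0.3 -3.9]
d cm [  5.14 -26.75   7.19] rot [0.005 0.013 0.037]
```

Emit:
play_rows --plan '[[[1,-3,0],[0,0.013,0.03]],[[1,-3.2,0],[0,0.05,0]],[[1,-3.2,0],[0,0.075,0]],[[0,-3.2,0],[0,0.08,0]],[[0,-3.2,0],[0,0.08,0]],[[0,-3.2,0],[0,0.08,0]],[[0,-3.2,0],[0,0.075,0]],[[0,-3,0],[0,0.01,0]],[[0,0,0],[0,0,0]]]'

```text
t: 18.05
position: [0.5264, 0.3155, 0.273]
tcp_rot: [3.026, -0.181, 0.7]
ft_force: [0.1, 0.3, -3.9]
width: 0.68
```

```bash
python3 -c "
from h import *
p,R=place(.185,.04,.016);print(p)
delta(p,R)"
```

```text
[0.55543516 0.31583627 0.19039495]
t 18.05 pos [0.5264 0.3155 0.273 ] yaw -6.8 z [ 0.436 -0.055 -0.898] j [ 0.6   0.22  1.73 -0.39  0.87  0.92] w 0.68 f [ 0.1  0.3 -3.9]
d cm [-1.04 -0.4   8.68] rot [-0.002 -0.001  0.011]
```

Emit:
play_rows --plan '[[[-0.4,-0.3,3],[0,0,0.011]],[[-0.4,0,3],[0,0,0]],[[0,0,2.5],[0,0,0]],[[0,0,1.5],[0,0,0]],[[0,0,0],[0,0,0]]]'

```text
t: 18.47
position: [0.5582, 0.3155, 0.1722]
tcp_rot: [3.029, -0.189, 0.686]
ft_force: [-0.5, -0.6, -4.8]
width: 0.68
```

```bash
python3 -c "
from h import *
p,R=place(.185,.0,.016);print(p)
delta(p,R)
from plant import vision
for n in('side','top'):
    c=vision.read_camera(n);im=c['img'][190:390,130:330] if n=='side' else c['img'][140:300,60:260]
    pickle.dump(c,open(n+'15.pkl','wb'))
    cv2.imwrite('pics/'+n+'15.png',cv2.resize(im[:,:,::-1],None,fx=3,fy=3))"
```

```text
[0.57281999 0.31354751 0.15444319]
t 18.47 pos [0.5582 0.3155 0.1722] yaw -7.1 z [ 0.427 -0.056 -0.902] j [ 0.56  0.38  1.79 -0.46  0.67  1.  ] w 0.68 f [-0.5 -0.6 -4.8]
d cm [0.57 0.   2.23] rot [-0.     0.008  0.006]
```

View pics/side15.png

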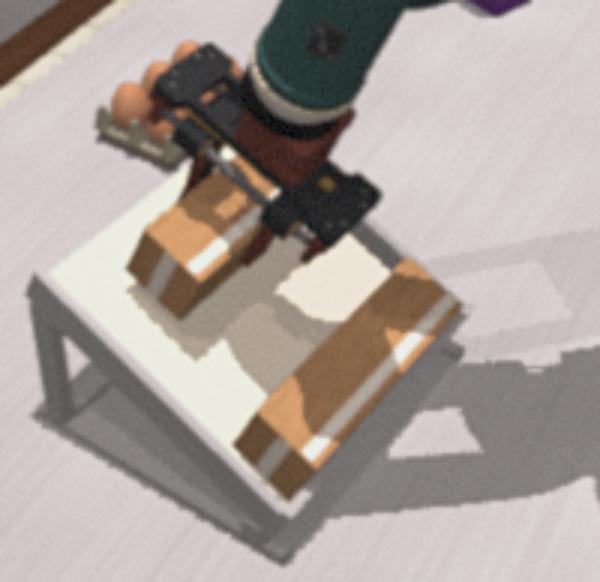

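View pics/top15.png

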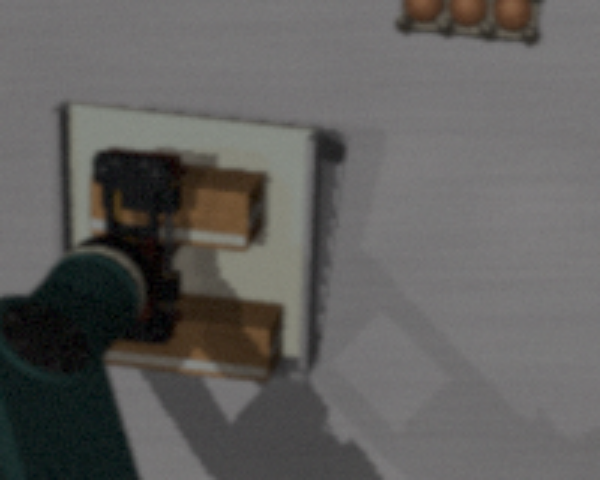

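The short carton hangs above the upper bed, parallel to the tall one. Lowering the last 2 cm.

Emit:
play_rows --plan '[[[0.3,0,0.9],[0,0.008,0]],[[0.2,0,0.6],[0,0,0]],[[0,0,0.4],[0,0,0]],[[0,0,0.1],[0,0,0]]]'

```text
t: 18.9
position: [0.5738, 0.3148, 0.162]
tcp_rot: [3.028, -0.191, 0.711]
ft_force: [-0.1, 1.0, -4.3]
width: 0.681
```

```bash
python3 -c "
from h import *
p,R=place(.185,.0,.016);print(p)
delta(p,R)"
```

```text
[0.57281999 0.31354751 0.15444319]
t 18.90 pos [0.5738 0.3148 0.162 ] yaw -7.3 z [ 0.442 -0.053 -0.896] j [ 0.55  0.41  1.79 -0.48  0.63  1.02] w 0.681 f [-0.1  1.  -4.3]
d cm [-0.4   0.14  0.64] rot [-0.005 -0.007  0.004]
```

Emit:
play_rows --plan '[[[0,0,0.4],[-0.005,-0.005,0]],[[0,0,0.2],[0,0,0]],[[0,0,0],[0,0,0]]]'

```text
t: 19.15
position: [0.5765, 0.315, 0.159]
tcp_rot: [3.026, -0.196, 0.704]
ft_force: [0.3, -0.1, -4.3]
width: 0.682
```

```bash
python3 -c "
from h import *
p,R=place(.185,.0,.016);print(p)
delta(p,R)"
```

```text
[0.57281999 0.31354751 0.15444319]
t 19.15 pos [0.5765 0.315  0.159 ] yaw -7.4 z [ 0.438 -0.057 -0.897] j [ 0.55  0.41  1.78 -0.48  0.64  1.02] w 0.682 f [ 0.3 -0.1 -4.3]
d cm [-0.51  0.19  0.26] rot [-0.001 -0.003  0.002]
```

Emit:
play_rows --plan '[[[0,0,0.1],[0,0,0]],[[0,0,0],[0,0,0]],[[0,0,0],[0,0,0]],[[0,0,0],[0,0,0]],[[0,0,-1.5],[0,0,0]],[[0,0,-2],[0,0,0]],[[0,0,-2],[0,0,0]],[[0,0,-2],[0,0,0]],[[0,0,-3],[0,0,0]],[[0,0,-3],[0,0,0]]]' --gripper 8.78

```text
t: 19.98
position: [0.5188, 0.3224, 0.2807]
tcp_rot: [3.024, -0.195, 0.703]
ft_force: [0.0, 0.8, -0.0]
width: 1.0
```

Emit:
play_rows --plan '[[[0,2,-1],[0,0,0]],[[0,3.5,0],[0,-0.1,0]],[[0,3.5,0],[0,-0.1,0]],[[0,3.5,0],[0,-0.1,0]],[[0,3.5,0],[0,0,0]],[[0,3.5,0],[0,0,0]],[[0,3.5,0],[0,0,0]],[[0,3.5,0],[0,0,0]],[[0,0,0],[0,0,0]]]'

```text
t: 20.73
position: [0.4889, 0.0566, 0.3041]
tcp_rot: [-3.12, 0.177, -0.276]
ft_force: [-0.1, 0.6, 0.0]
width: 1.003
```

```bash
python3 -c "
from h import *
p,R=place(.185,.000,.012)
delta(p,R)
from plant import vision
for n in('side','top'):
    c=vision.read_camera(n);im=c['img'][190:390,130:330] if n=='side' else c['img'][140:300,60:260]
    pickle.dump(c,open(n+'16.pkl','wb'))
    cv2.imwrite('pics/'+n+'16.png',cv2.resize(im[:,:,::-1],None,fx=3,fy=3))"
```

```text
t 20.73 pos [0.4889 0.0566 0.3041] yaw -6.6 z [ 0.175 -0.006 -0.984] j [-0.02  0.05  1.77 -0.    1.14  0.09] w 1.003 f [-0.1  0.6  0. ]
d cm [  2.8  -26.26  16.43] rot [-0.019  0.278  0.013]
```

View pics/side16.png

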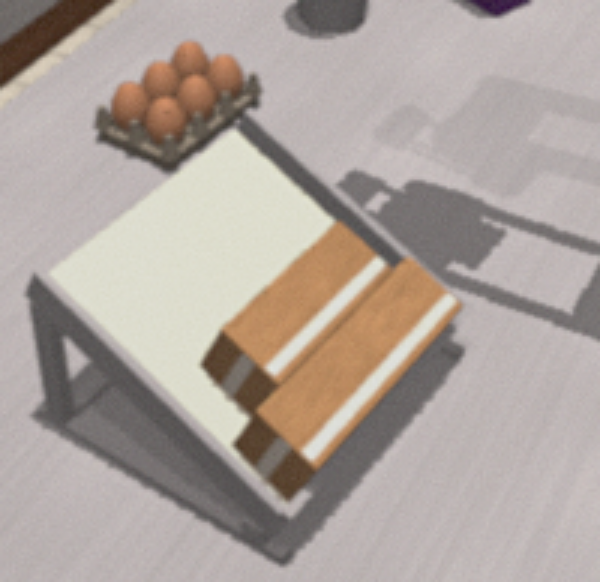

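View pics/top16.png

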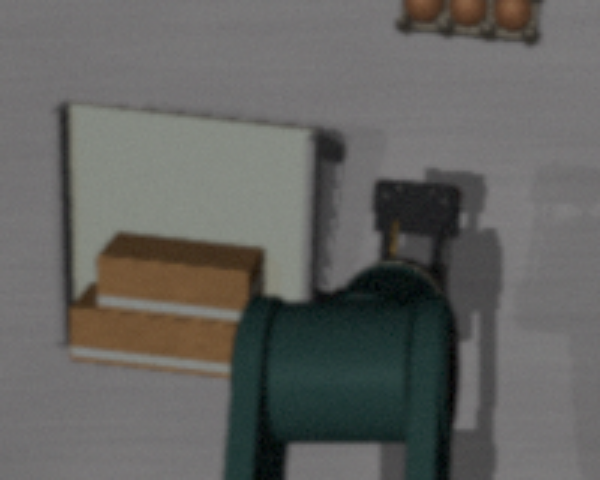

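Emit:
play_rows --plan '[[[0,2,-1],[0,-0.05,0]],[[0,2,0],[0,-0.05,0]],[[0,1,0],[0,0,0]],[[0,0,0],[0,0,0]],[[0,0,0],[0,0,0]],[[0,0,0],[0,0,0]],[[0,0,0],[0,0,0]]]'

```text
t: 21.42
position: [0.4832, 0.017, 0.3138]
tcp_rot: [-3.119, 0.165, -0.123]
ft_force: [-0.5, 1.1, 0.5]
width: 1.001
```

```bash
python3 -c "
from h import *
from plant import vision
S=vision.read_camera('side');S0=pickle.load(open('side16.pkl','rb'))
a=S['img'][240:360,190:290].astype(int)-S0['img'][240:360,190:290];print('img diff',abs(a).mean(),abs(a).max())
for q,z in((((270,378),(387,258)),.112),(((312,468),(463,302)),.086)):
    P=[inrack(onz(S,p[0]/3+130-.33,p[1]/3+190-.33,z)) for p in q];d=P[0]-P[1]
    c=(P[0]+P[1])/2+.03*np.array([np.cos(TH)+np.sin(TH),0,np.sin(TH)-np.cos(TH)])
    print(np.round(P,4).tolist(),'centre',c.round(4),'ang',np.arctan2(d[0],d[1]).round(3))
T=vision.read_camera('top')
cv2.imwrite('pics/top17.png',cv2.resize(T['img'][:,:,::-1],None,fx=1.5,fy=1.5))"
```

```text
img diff 6.477277777777778 87
[[-0.0753, 0.0734, 0.112], [-0.0737, -0.0827, 0.112]] centre [-0.0344 -0.0047  0.0982] ang -0.01
[[-0.1352, 0.1041, 0.086], [-0.1371, -0.0984, 0.086]] centre [-0.096   0.0029  0.0722] ang 0.009
```

View pics/top17.png

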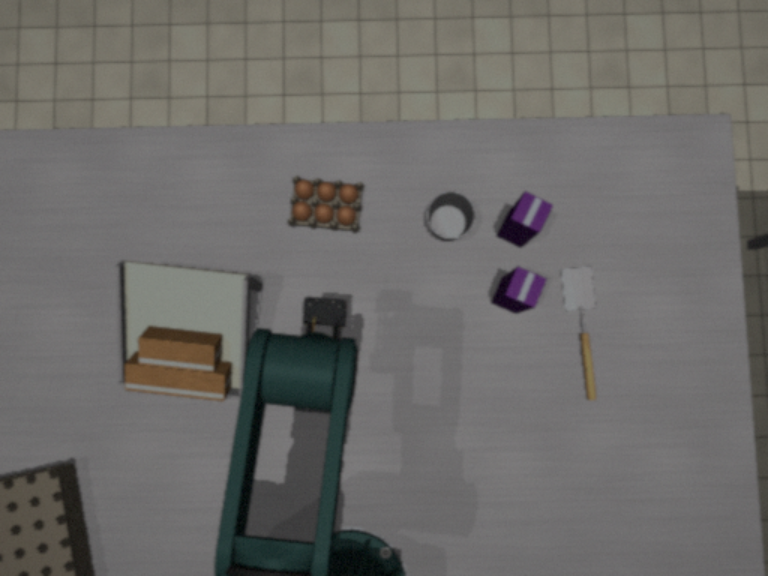

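The tray, beaker, scraper and purple decoys haven't moved. My estimate puts the short carton's centre about 8 mm further upslope than touching would. I check for a gap in a fresh enlarged view.

```bash
python3 -c "
from h import *
from plant import vision
S=vision.read_camera('side');pickle.dump(S,open('side18.pkl','wb'))
cv2.imwrite('pics/side18.png',cv2.resize(S['img'][255:365,190:290,::-1],None,fx=5.4,fy=5.4,interpolation=cv2.INTER_CUBIC))
T=vision.read_camera('top');pickle.dump(T,open('top18.pkl','wb'))
cv2.imwrite('pics/top18.png',cv2.resize(T['img'][205:275,75:165,::-1],None,fx=8,fy=8,interpolation=cv2.INTER_CUBIC))
"
```

```text
(no output)
```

View pics/side18.png

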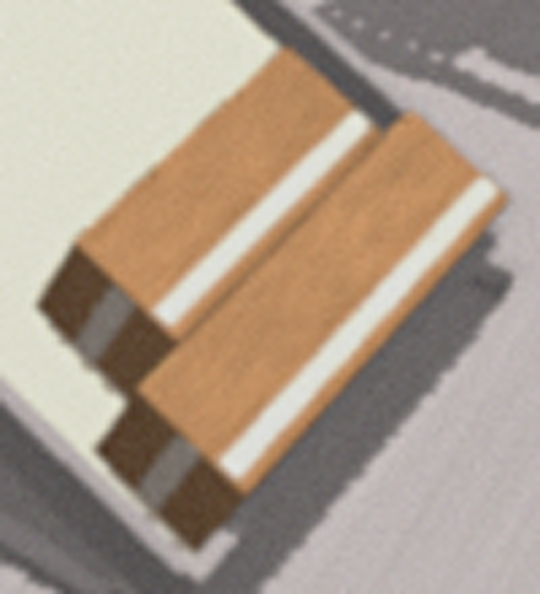

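View pics/top18.png

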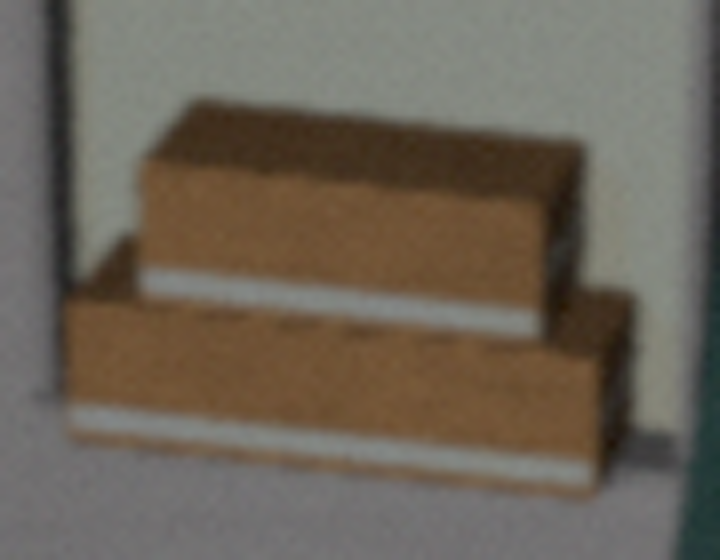

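```bash
python3 -c "
from h import *
S=pickle.load(open('side18.pkl','rb'));T=pickle.load(open('top18.pkl','rb'))
for c,o,f_,qs in((S,(190,255),5.4,(((177,338),(386,126)),((243,492),(508,200)))),(T,(75,205),8,(((138,297),(541,338)),((66,438),(598,494))))):
  for q,z in zip(qs,(.112,.086)):
    P=[inrack(onz(c,p[0]/f_+o[0]-.4,p[1]/f_+o[1]-.4,z)) for p in q];d=P[0]-P[1]
    m=(P[0]+P[1])/2+.03*np.array([np.cos(TH)+np.sin(TH),0,np.sin(TH)-np.cos(TH)])
    print('centre',m.round(4),'len',np.linalg.norm(d).round(3),'ang',np.arctan2(d[0],d[1]).round(3))
"
```

```text
centre [-0.0428 -0.0029  0.0982] len 0.153 ang 0.001
centre [-0.0977  0.0045  0.0722] len 0.197 ang 0.009
centre [-0.0399  0.0004  0.0982] len 0.15 ang -0.009
centre [-0.0959  0.0032  0.0722] len 0.201 ang -0.006
```

The gap came from picking the tape edge instead of the carton's edge. With the true edges, both views show the cartons touching, straight and within tolerance. Handing in.

```bash
python3 -c "
from plant import arm,telemetry
print(telemetry.get_state()['t']); print(arm.sign_off())"
```

```text
21.6167
the job is handed in; nothing more can be done
None
```

I pushed both cartons over toward the robot, then put them on the upper slope one after the other: the tall one first, then the short one. Each slid down by itself, and I handed the job in at 21.6 s. The hand-in gives no verdict, so the result below rests on my own measurements.

Last checks from the side and top cameras, in the rack frame:

| Carton | x of centre (mm) | Allowed x (mm) | y of centre (mm) | Off crosswise (rad) |
|---|---|---|---|---|
| Tall, against the lip | −96 to −98 | −108.7 to −88.7 | about +4 | under 0.01 |
| Short, against the tall one | −40 to −43 | −58.8 to −30.8 | −3 to 0 | under 0.01 |

- **Height:** I did not measure it separately. The centres assume both cartons lie flat on the bed, which the pictures agree with.
- **Bystanders:** the egg tray, beaker, scraper and purple cartons look unmoved in the last top picture. The gripper was open and clear of everything.
- **Shallow grip:** my first grip on the tall carton was too shallow because the arm had drifted up. I let go on the bench and gripped it again lower down.
- **Apparent gap:** one position check suggested an 8 mm gap between the cartons. I had picked the tape edge instead of the carton edge, and re-measuring both views showed them touching.
- **At rest:** the one frame comparison I made did not settle this, because the arm's shadow had moved. The cartons' positions matched in later pictures.

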